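Free the wedged slide of a cup feeder and load it

ROBOT

A 7-joint arm with a two-finger parallel gripper is mounted at the origin on a cart in front of the work surface, level with it; the furniture and walls round the work are solid. World frame = base frame: x ahead of the robot, y to its left, z up, the work surface at z = 0. Lengths are in m, angles in rad, forces in N, time in s.
With the tool pointing down it reaches from about 0.425 to 0.875 m from the base axis. Payload 4.7 kg.
Tool frame: the origin (TCP) lies on the centre line of the jaws, within the pads' length; the fingertips stand 14 mm ahead of it and the grasp point (between the pads) lies 5 mm behind it; z points along the fingers, y is the line along which they close (so a half turn about z gives the same grasp; the last joint's range is limited). The gripper opens to 87 mm and grips with 3 to 60 N. Pads are 19 mm wide; open, the fingers measure 117 mm over their backs; the gripper's body (75 mm by 190 mm) begins 51 mm behind the grasp point.
Start: joints at [-1.139, 0.321, -0.07, 1.45, 0.023, 1.371, -0.057], TCP at [0.264, 0.594, 0.212] pointing down, gripper open.
Joint ranges: [-2.86, 2.86], [-0.3, 2.09], [-1.38, 1.24], [0.06, 2.45], [-1.56, 4.7], [0.09, 2.05], [-2.69, 2.69]. Speed limits (rad/s): [2.57, 2.57, 3.14, 3.14, 3.14, 3.14, 3.14].

INTERFACE

Orientations are given as a rotation vector (axis times angle).
In Python, from bench import * gives the robot as it stands.
- The arm moves only by the shell command python3 -m jog 'ROWS' [FORCE]. ROWS is JSON, a list of rows, each an object of numbers: "claw": the finger opening in mm, from 0 to 87; "dx", "dy", "dz": the shift along the tool's x, y, z in mm; "spin": the turn about the tool's z in degrees. In form: [{"claw": .., "dx": .., "dy": .., "dz": .., "spin": ..}, ...]. A call has 1 to 20 rows; each row is the pose to reach, as a shift and turn from the pose commanded when the call began, along the tool's axes at that moment; what a row does not reach only later rows make up. A row lasts 1/12 s, in which the tool goes at most 41.7 mm and 7.16 degrees, less where a joint would pass 70% of its speed; a pose out of reach is approached as far as the arm can. A call with a gripper value outside its range is refused whole. The fingers move at their own pace and stop on an object; FORCE is the grip in N (left out, the last holds). Time passes only in rows, so rows that repeat a pose let the fingers close. It gives the time, the measured TCP pose, the force, the opening and the grip force at its end, in the units of the state.
- get_state(): the state, without advancing time (a new reading comes with each control period).
- get_image(name): name is "scene" or "top" or "wrist"; returns a dict with "frame" (384x512x3 uint8, red, green, blue), "depth" (384x512 float32, m along the optical axis (not along the pixel's ray), 0 where there is no reading), "K" (3x3 intrinsics, pixels), "T" (4x4, takes a point from camera to world coordinates); the wrist camera has in their place "mount" (4x4, takes a point from camera to tool coordinates, whose origin is the TCP and whose axes are the flange's). Camera axes: x right, y down, z forward; pixel columns grow to the right and rows downward; lengths in m; the calibration is good to about 2 mm. A picture is of the moment at which its call begins: read the wrist's pose just before it.
- close_job(): hands the job in; it is judged then, once.
The state is a dict: "time": time; "joint_positions": joint angles; "qd": joint speeds; "joint_torque": joint torques, N m; "position": TCP position; "tool_rot": TCP orientation; "ft_force": force on the tool from outside, world axes, zero at the start; "torque": the same for the moment, N m; "grip_width": opening from 0.0 (shut) to 1.0 (fully open); "grip_force": force on a finger pad.
Only numpy, scipy, OpenCV 4.12 (cv2) and the standard library are available. Lean on these libraries where they do the work, as an engineer would, in place of code of your own. Each camera call takes 0.05 s, during which the arm holds its last target. There are 200 camera calls.

TASK

The hand slide of the portion-cup feeder is locked by a barbed wooden wedge stuck in its gate: work the wedge loose with small alternating side pulls until it slides free, and lay it flat in the steel tray. Then feed every stack of cups that stands on the table: set one stack upright in the open bay in front of the pusher, push the sprung slide fully through its stroke so that the whole stack goes under the clear hood, let the slide spring back, and go on with the next. At the end all stacks stand upright fully under the hood, the slide is back at rest, and the steel shaker and the jar with the tan lid have been left alone.

Things in the scene. Friction and masses are not known exactly. Their poses are not given: they have to be found in the camera images.
- feeder: Cup feeder, fixed to the table. Origin: on the table under its lane; at yaw 0 +x is away from the robot, +y left, z up. All in mm, in this frame. Deck flat, top z = 12. Deck plate x = +/-44, y = -272 to 140. Lane along y at x = 0, 66 wide between walls at x = +/-33. From +y to -y: sprung slide, open bay, clear hood. On the robot's side (-x) the wedge gate with a deck apron 60 wide out to x = -125
- bay (a point): Middle of the open bay on the deck, feeder (0, 8, 12) mm. The bay is y = -30 to 44, 66 wide, open above, with side kerbs only 15 above the deck (top z = 27, 4 thick); the pusher plate closes its +y end, the hood's mouth is at its -y end. Set a stack here from above, standing on the deck
- hood_in (a point): On the deck in the middle of the hood, feeder (0, -150, 12) mm. Clear hood: y = -264 to -30, inside 66 wide and 54 high, outside 74 wide, roof top z = 70 (72 at the mouth), far end closed. Four stacks fit in a row; a later stack pushes the earlier ones on
- gate (a point): Middle of the gate on the deck, feeder (-47, 86, 12) mm. Two upright cheeks (x = -50 to -44) leave a gap of 34 (y = 86 +/- 17); a bridge across it (underside z = 40, top 47) stops lifting, so the wedge can only be drawn out towards feeder -x
- wedge: Barbed wooden wedge, 126 mm long, 0.12 kg, flat on the deck through the gate; locks the slide. Origin: underside below the middle of its upright fin; +x along it to the thin tip, z up. Starts parallel to the feeder, origin at feeder (-82, 86, 12). Fin: x = +/-18, 14 thick (y = +/-7), z = 24 to 62: pinch from above, closing along y. Core y = +/-9, x = -22 to 104, 24 high, tapering to 10
- wedge_mid (a point): Middle of the wedge's underside, 41 mm along its +x from its origin. Barbs, 6 long, 10 out from the core (to y = +/-19): on +y at x = 40-46 and 76-82, on -y at x = 58-64 and 94-100. A straight pull catches a barb behind a cheek. To pass a barb, the wedge must sit 3 to 8 mm off the gate's middle towards the OTHER side (at 8 its core touches the cheek)
- wedge_tip (a point): Thin tip of the wedge, 104 mm from its origin along +x. Way out, drawn distance from the start along feeder -x: shift to -y and draw to 17 mm (14 to 20 will do), shift to +y and draw to 35 (32-38), -y to 53 (50-56), +y to 71 (68 or more); beyond 75 mm the tip is clear of the gate and the wedge may be lifted
- slide (a joint): Stroke of the slide, m: 0 at rest, 0.080 fully pushed, growing as it moves along feeder -y. Spring 3 N at rest, 8 N at full stroke; it returns by itself when let go. Damping 20 N per m/s: push at 0.1 m/s or less. Pusher's front face at feeder y = 45 mm at rest, -35 at full stroke, so a stack ends with its centre near y = -62. Rods behind the pusher, top z = 57
- paddle (a point): Middle of the top edge of the rear (+y) face of the slide's back plate, whose upper part is a black paddle 50 mm wide in x, 10 thick, z = 60 to 95; below it the plate goes down to z = 14. At rest at feeder (0, 125, 95) mm; moves with the slide. Push its rear face towards feeder -y with closed fingers
- tray: Low steel tray, fixed, 200 x 130 x 20 mm outside, walls and floor 4 mm, open above, at the left front. Origin: centre of its underside; x along its length
- tray_in (a point): Centre of the tray's inner floor (z = 4 mm)
- cups_1: Nested stack of small white paper portion cups, upright on the table (right front or left rear): 54 mm across at the rim, a little less below, 51 high, on a heavy steel foot (49 mm across, 6 high) that keeps it from tipping; 0.2 kg, one solid piece, gripped across its body. Origin: centre of its underside, z up. Three or four stacks are present in a run
- cups_2: Nested stack of small white paper portion cups, upright on the table (right front or left rear): 54 mm across at the rim, a little less below, 51 high, on a heavy steel foot (49 mm across, 6 high) that keeps it from tipping; 0.2 kg, one solid piece, gripped across its body. Origin: centre of its underside, z up. Three or four stacks are present in a run
- cups_3: Nested stack of small white paper portion cups, upright on the table (right front or left rear): 54 mm across at the rim, a little less below, 51 high, on a heavy steel foot (49 mm across, 6 high) that keeps it from tipping; 0.2 kg, one solid piece, gripped across its body. Origin: centre of its underside, z up. Three or four stacks are present in a run
- cups_4: Nested stack of small white paper portion cups, upright on the table (right front or left rear): 54 mm across at the rim, a little less below, 51 high, on a heavy steel foot (49 mm across, 6 high) that keeps it from tipping; 0.2 kg, one solid piece, gripped across its body. Origin: centre of its underside, z up. Three or four stacks are present in a run
- shaker: Bystander: steel shaker, 69 x 96 x 105 mm, origin under its middle; leave it alone
- salt: Bystander: clear jar with a tan lid, 72 mm across, 78 high, origin under its middle; leave it alone

How it is judged:
On the way, in this order (a step that is already met when the one before it is completed fails the run):
1. the wedge is drawn right out of the gate (its origin more than 75 mm from where it sat) (x of wedge in the frame of feeder below -0.157 m), for 0.1 s.
2. with the wedge out, the slide is pushed fully through its stroke (76 mm of 80) and a stack of cups is ahead of the pusher, in the lane (value of joint slide above 0.076 m and ((y of cups_1 in the frame of feeder below -0.054 m and x of cups_1 in the frame of feeder between -0.03 and 0.03 m) or (y of cups_2 in the frame of feeder below -0.054 m and x of cups_2 in the frame of feeder between -0.03 and 0.03 m) or (y of cups_3 in the frame of feeder below -0.054 m and x of cups_3 in the frame of feeder between -0.03 and 0.03 m) or (y of cups_4 in the frame of feeder below -0.054 m and x of cups_4 in the frame of feeder between -0.03 and 0.03 m))), for 0.05 s.
At the end, for the whole second after the job is handed in: Wedge flat in the tray (middle within 60 mm of its centre, tilt < 0.12 rad); slide back within 8 mm of rest; every stack present upright (tilt < 0.25 rad) on the lane's deck wholly under the hood, centre more than 54 mm to the -y side of the feeder's origin; all at rest (horizontal distance between wedge_mid and tray_in below 0.06 m and z of wedge in the frame of tray below 0.012 m and angle between wedge's own z axis and vertical below 0.12 rad and linear speed of each of wedge, cups_1, cups_2, cups_3, cups_4 below 0.02 m/s and value of joint slide below 0.008 m and y of cups_1 in the frame of feeder between -0.26 and -0.054 m and x of cups_1 in the frame of feeder between -0.03 and 0.03 m and z of each of cups_1, cups_2, cups_3, cups_4 in the frame of feeder below 0.025 m and angle between each of cups_1, cups_2, cups_3, cups_4's own z axis and vertical below 0.25 rad and y of cups_2 in the frame of feeder between -0.26 and -0.054 m and x of cups_2 in the frame of feeder between -0.03 and 0.03 m and y of cups_3 in the frame of feeder between -0.26 and -0.054 m and x of cups_3 in the frame of feeder between -0.03 and 0.03 m and y of cups_4 in the frame of feeder between -0.26 and -0.054 m and x of cups_4 in the frame of feeder between -0.03 and 0.03 m); the robot touches nothing.
It fails at once if the shaker is pushed more than 30 mm from its place (distance of shaker from where it was at the start of the episode above 0.03 m).
It fails at once if the jar with the tan lid is pushed more than 30 mm from its place (distance of salt from where it was at the start of the episode above 0.03 m).
Of cups_1, cups_2, cups_3, cups_4 only 3 to 4 are there at a start; the rules pass over those that are not, and their reading is None.
At some moment in a run one of cups_1, cups_2, cups_3, cups_4 may be knocked a few centimetres aside while the robot is not near it.
Once in a run the grip may slacken for a moment while it holds something.
It also fails if it takes over 210 s, if anything falls off the work surface, if the arm or the gripper's body presses on something with over 40 N, if the wrist force passes 120 N, or if a joint passes its speed limit or range.

## Working session

There is one attempt and no reset: what is moved stays moved. The work goes in short steps, Python scripts to look and compute and a shell command to move; the robot and the scene stay as the last step left them, time stands still between calls to the robot, and variables do not carry over. Pictures are saved under pics/ and viewed, at most 14 in all, crops included, and the job is handed in when it is done.

```bash
ls; mkdir -p pics
python3 - <<'E'
from bench import *
import cv2,numpy as np
s=get_state();print(s)
for n in("top","scene"):
    im=get_image(n);cv2.imwrite(f"pics/{n}0.png",cv2.resize(im["frame"][:,:,::-1],(800,600),interpolation=cv2.INTER_CUBIC));np.savez(f"{n}0.npz",**im)
    print(n,im["K"],im["T"])
E
```

```text
pics
{'time': 0.0, 'joint_positions': array([-1.13891684,  0.32183507, -0.07007004,  1.45170349,  0.02260913,
        1.3707892 , -0.05690296]), 'qd': array([ 2.24423843e-05,  9.48033282e-04, -1.10515472e-03, -1.75631553e-04,
       -9.46412041e-04,  1.81752336e-04, -1.11868357e-03]), 'joint_torque': array([-9.27475921e-04, -4.91292536e+01, -4.04242063e-01, -3.12533355e+01,
       -6.38842466e-02,  4.37780970e-02,  1.87175183e-04]), 'position': array([0.26354688, 0.59353424, 0.21133928]), 'tool_rot': array([-6.51398535e-01, -3.07301730e+00,  3.02543181e-03]), 'ft_force': array([0.61366806, 0.46154443, 0.4150366 ]), 'torque': array([ 0.03001452,  0.01670241, -0.03712383]), 'grip_force': 0.0, 'grip_width': 1.000411839129166}
top [[363.81617889   0.         260.28130761]
 [  0.         363.81617889 186.4507154 ]
 [  0.           0.           1.        ]] [[-2.75508087e-03 -9.96313087e-01  8.57475523e-02  4.20767631e-01]
 [-9.99996190e-01  2.75974154e-03 -6.41856622e-05  1.51318342e-01]
 [-1.72692066e-04 -8.57474024e-02 -9.96316894e-01  1.13011496e+00]
 [ 0.00000000e+00  0.00000000e+00  0.00000000e+00  1.00000000e+00]]
scene [[462.93300318   0.         250.61886559]
 [  0.         462.93300318 189.24793876]
 [  0.           0.           1.        ]] [[ 0.53298097 -0.48947359  0.69017888 -0.55619536]
 [-0.84605943 -0.29797198  0.44203636 -0.56356998]
 [-0.01071116 -0.81952932 -0.57293714  0.98164746]
 [ 0.          0.          0.          1.        ]]
```

View pics/top0.png

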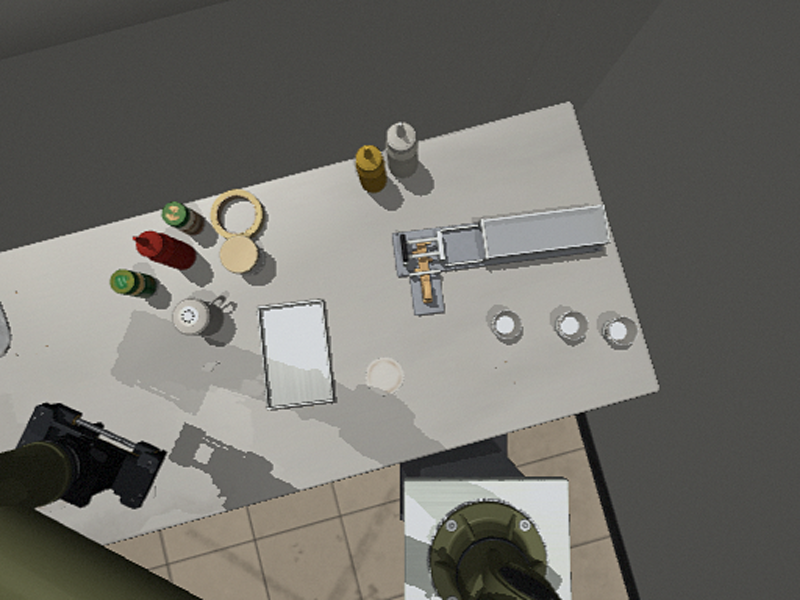

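View pics/scene0.png

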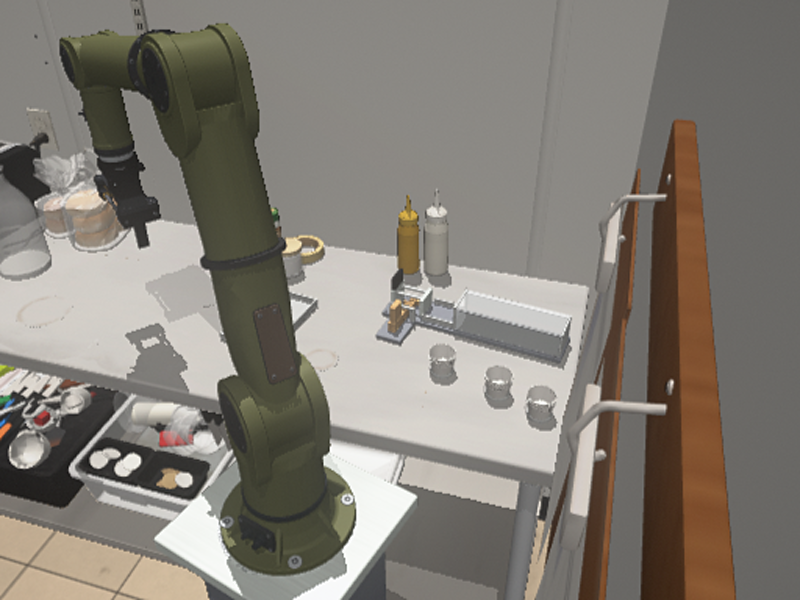

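The top view shows the feeder's hood running right (480–605, 230), the wedge at (425,270), the tray at (297,355) and three stacks at (507,325), (570,325) and (618,330). The shaker is at (195,317) and the jar at (238,252).

```bash
cat > h.py <<'E'
import numpy as np,cv2
def ray(im,u,v,z):
    K,T=im["K"],im["T"];d=T[:3,:3]@np.linalg.solve(K,[u,v,1]);o=T[:3,3];return (o+d*(z-o[2])/d[2])
def proj(im,P):
    T=np.linalg.inv(im["T"]);P=np.atleast_2d(P)@T[:3,:3].T+T[:3,3];p=P@im["K"].T;return p[:,:2]/p[:,2:]
def cloud(im):
    K,T=im["K"],im["T"];d=im["depth"];v,u=np.indices(d.shape)
    p=np.stack([(u-K[0,2])/K[0,0]*d,(v-K[1,2])/K[1,1]*d,d],-1)@T[:3,:3].T+T[:3,3];p[d==0]=np.nan;return p
E
python3 - <<'E'
import numpy as np,cv2
from h import *
im=dict(np.load("top0.npz"));f=im["frame"][:,:,::-1]
c=f[125:225,240:400];cv2.imwrite("pics/feed0.png",cv2.resize(c,(800,500),interpolation=cv2.INTER_CUBIC))
c=f[185:270,155:275]
P=cloud(im)
for n,(u,v) in dict(c1=(507,325),c2=(570,325),c3=(618,330),tray=(297,355),shk=(190,317),jar=(238,252)).items():
    u=int(u*.64);v=int(v*.64);w=P[v-16:v+17,u-16:u+17].reshape(-1,3)
    m=(w[:,2]>.04)&(w[:,2]<.13);q=w[m];print(n,ray(im,u,v,.05)[:2].round(3),m.sum(),np.nanmedian(w[:,2]).round(3),(q.min(0)+q.max(0)).round(3)/2 if m.sum() else "",q.max(0).round(3) if m.sum() else "")
# tray: points near 4..20mm high
for (u,v) in((259,306),(323,300),(335,403),(268,409)): print("traycorner",ray(im,u*.64,v*.64,.02)[:2].round(4))
E
```

```text
c1 [ 0.449 -0.037] 75 0.0 [ 0.4505 -0.039   0.047 ] [ 0.476 -0.013  0.054]
c2 [ 0.449 -0.156] 82 0.0 [ 0.4505 -0.166   0.047 ] [ 0.476 -0.139  0.054]
c3 [ 0.44  -0.248] 90 0.0 [ 0.4385 -0.2585  0.047 ] [ 0.464 -0.232  0.054]
tray [0.394 0.359] 0 0.003  
shk [0.469 0.565] 553 0.051 [0.466  0.5465 0.075 ] [0.5   0.581 0.11 ]
jar [0.591 0.476] 519 0.028 [0.583  0.4655 0.0615] [0.617 0.501 0.083]
traycorner [0.4883 0.4402]
traycorner [0.4997 0.3151]
traycorner [0.3007 0.29  ]
traycorner [0.2896 0.419 ]
```

View pics/feed0.png

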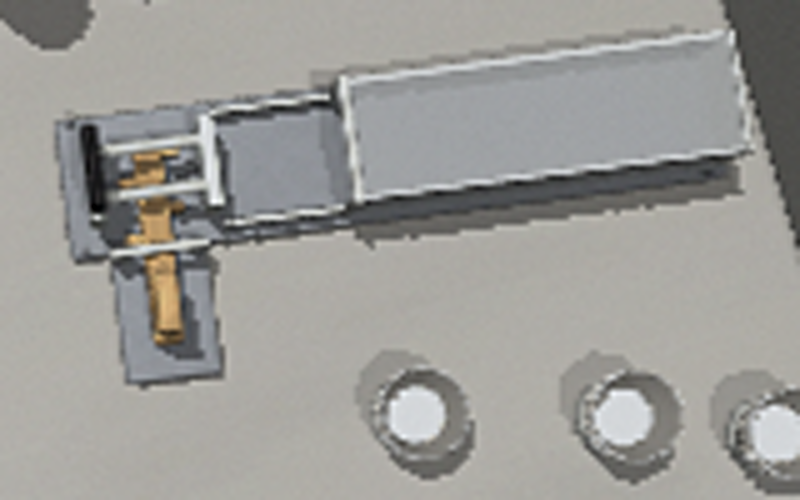

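```bash
cat >> h.py <<'E'
def feat(F,p):  # feeder mm -> world
    x,y,a=F;c,s=np.cos(a),np.sin(a);p=np.atleast_2d(p)/1000.
    return np.c_[x+c*p[:,0]-s*p[:,1],y+s*p[:,0]+c*p[:,1],p[:,2]]
def tool(s,T):
    "shift in tool mm from state position to world target T (x,y,z)"
    from scipy.spatial.transform import Rotation as R
    return (R.from_rotvec(s["tool_rot"]).inv().apply(np.array(T)-s["position"])*1000).round(1)
E
python3 - <<'E'
import numpy as np
from h import *
from scipy.optimize import least_squares
from scipy.spatial.transform import Rotation as R
im=dict(np.load("top0.npz"))
A=np.array([[-125,116,12],[-125,56,12],[44,140,12],[-44,140,12],[37,-30,72],[-37,-30,72],[37,-264,70],[-37,-264,70]])
px=np.array([[128,383],[222,375],[57,120],[75,262],[342,78],[358,197],[728,33],[750,150]])/5+[240,125]-0.4
r=least_squares(lambda F:(proj(im,feat(F,A))-px).ravel(),[.6,0,0.1],loss='soft_l1')
F=r.x;print(F,np.degrees(F[2]),r.fun.reshape(-1,2).round(1).tolist())
for n,p in dict(fin=(-82,86,12),bay=(0,8,12),paddle=(0,125,95),finish=(-170,86,12)).items():print(n,feat(F,p)[0].round(4))
f=im["frame"]
m=np.abs(np.linspace(0,1,2))
from bench import *
s=get_state();Rm=R.from_rotvec(s["tool_rot"]).as_matrix();print(Rm.round(3))
print(get_image("wrist")["mount"].round(3))
E
```

```text
[0.60844557 0.03632175 0.12179424] 6.978295902418933 [[-0.0, 0.4], [0.5, -0.4], [-0.3, 0.1], [-0.4, -0.4], [-0.3, -0.1], [-0.1, 0.7], [0.6, -0.6], [0.1, 0.5]]
fin [0.5166 0.1117 0.012 ]
bay [0.6075 0.0443 0.012 ]
paddle [0.5933 0.1604 0.095 ]
finish [0.4293 0.101  0.012 ]
[[-0.914  0.406 -0.001]
 [ 0.406  0.914 -0.002]
 [-0.    -0.002 -1.   ]]
[[-0.001 -0.965 -0.261  0.072]
 [ 1.    -0.001  0.     0.001]
 [-0.    -0.261  0.965 -0.172]
 [ 0.     0.     0.     1.   ]]
```

```bash
cat >> h.py <<'E'
F0=np.array([0.60845,0.03632,0.12179])
E
python3 - <<'E'
from bench import *
from h import *
s=get_state();print(tool(s,(.5166-0.02,.1117,.21)))
E
```

```text
[-408.5 -346.     2.2]
```

```bash
python3 -m jog '[{"dx":-25,"dy":-21},{"dx":-60,"dy":-51,"spin":-3},{"dx":-95,"dy":-80,"spin":-6},{"dx":-130,"dy":-110,"spin":-9},{"dx":-165,"dy":-140,"spin":-12},{"dx":-200,"dy":-169,"spin":-15},{"dx":-235,"dy":-199,"spin":-18},{"dx":-270,"dy":-229,"spin":-21},{"dx":-305,"dy":-258,"spin":-24},{"dx":-340,"dy":-288,"spin":-27},{"dx":-375,"dy":-318,"spin":-30},{"dx":-400,"dy":-339,"spin":-31},{"dx":-408,"dy":-346,"spin":-31},{"dx":-408,"dy":-346,"spin":-31},{"dx":-408,"dy":-346,"spin":-31}]'
python3 - <<'E'
from bench import *
from h import *
from scipy.spatial.transform import Rotation as R
s=get_state();im=get_image("wrist");M=np.eye(4);M[:3,:3]=R.from_rotvec(s["tool_rot"]).as_matrix();M[:3,3]=s["position"]
print(s["position"],M[:3,:3].round(4));np.savez("w1.npz",frame=im["frame"],depth=im["depth"],K=im["K"],T=M@im["mount"])
cv2.imwrite("pics/w1.png",cv2.resize(im["frame"][:,:,::-1],(800,600),interpolation=cv2.INTER_CUBIC))
E
```

```text
[0.26361346 0.5936488  0.21159667] [[-9.140e-01  4.057e-01 -5.000e-04]
 [ 4.057e-01  9.140e-01 -1.400e-03]
 [-1.000e-04 -1.500e-03 -1.000e+00]]$[0]: bad value
```

View pics/w1.png

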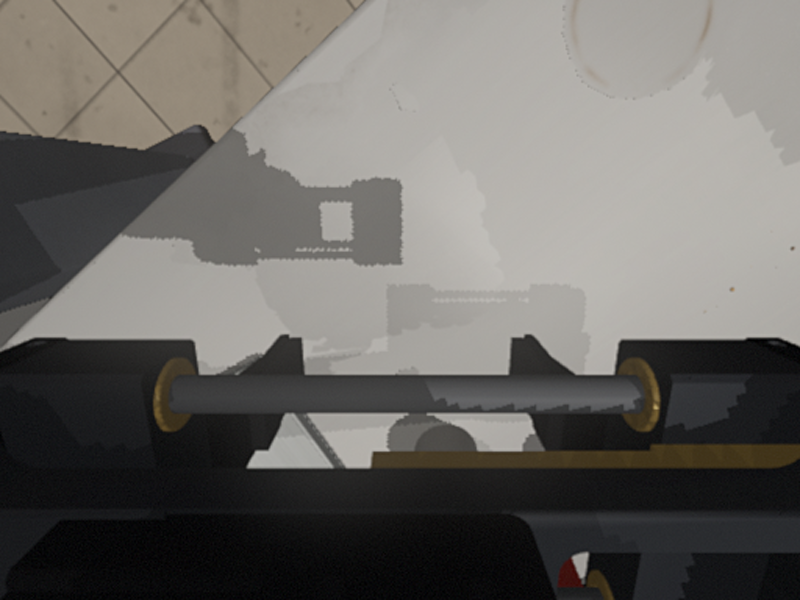

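The move was refused because each row needs every key. The picture shows the arm still at its start, with the wrist camera looking mostly to the tool's +x side of the fingers.

```bash
python3 -m jog '[{"claw":87,"dx":-25,"dy":-20,"dz":0,"spin":0},{"claw":87,"dx":-65,"dy":-45,"dz":0,"spin":-3},{"claw":87,"dx":-100,"dy":-73,"dz":0,"spin":-6},{"claw":87,"dx":-135,"dy":-98,"dz":0,"spin":-9},{"claw":87,"dx":-170,"dy":-123,"dz":0,"spin":-12},{"claw":87,"dx":-205,"dy":-149,"dz":0,"spin":-15},{"claw":87,"dx":-240,"dy":-174,"dz":0,"spin":-18},{"claw":87,"dx":-275,"dy":-200,"dz":0,"spin":-21},{"claw":87,"dx":-310,"dy":-225,"dz":0,"spin":-24},{"claw":87,"dx":-345,"dy":-250,"dz":0,"spin":-27},{"claw":87,"dx":-380,"dy":-276,"dz":0,"spin":-29},{"claw":87,"dx":-415,"dy":-301,"dz":0,"spin":-31},{"claw":87,"dx":-440,"dy":-319,"dz":0,"spin":-31},{"claw":87,"dx":-440,"dy":-319,"dz":0,"spin":-31},{"claw":87,"dx":-440,"dy":-319,"dz":0,"spin":-31},{"claw":87,"dx":-440,"dy":-319,"dz":0,"spin":-31}]'
cat > w.py <<'E'
import sys
from bench import *
from h import *
from scipy.spatial.transform import Rotation as R
def shot(n,save=True):
    s=get_state();im=get_image("wrist");M=np.eye(4);M[:3,:3]=R.from_rotvec(s["tool_rot"]).as_matrix();M[:3,3]=s["position"]
    d=dict(frame=im["frame"],depth=im["depth"],K=im["K"],T=M@im["mount"]);np.savez(n+".npz",**d)
    if save: cv2.imwrite(f"pics/{n}.png",cv2.resize(im["frame"][:,:,::-1],(800,600),interpolation=cv2.INTER_CUBIC))
    print(s["position"].round(4),"yaw(tool y)",np.degrees(np.arctan2(M[1,1],M[0,1])).round(2));return d
if __name__=="__main__":shot(sys.argv[1])
E
python3 w.py w2
```

```text
time: 1.53
position: [0.5364, 0.1237, 0.2122]
tool_rot: [0.19, -3.135, -0.001]
ft_force: [-0.0, 0.4, -0.1]
grip_width: 0.996
grip_force: 0.0
[0.5364 0.1237 0.2122] yaw(tool y) 96.95
```

View pics/w2.png

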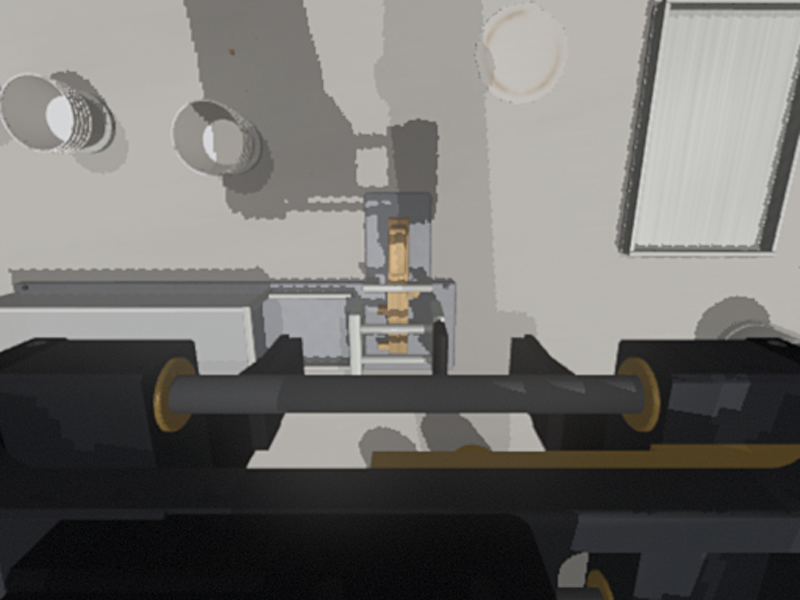

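Run:
```python
from h import *
im=dict(np.load("w2.npz"));c=im["frame"][115:235,215:305,::-1]
c=cv2.resize(c,(450,600),interpolation=cv2.INTER_CUBIC)
A=[[-125,116,12],[-125,56,12],[-44,140,12],[-100,79,74],[-100,93,74],[-64,79,74],[-64,93,74],[-25,125,95],[-25,115,95]]
p=(proj(im,feat(F0,A))-[215,115])*5+2.5;print(p.round(0).tolist())
o=c.copy()
for q in p: cv2.drawMarker(o,tuple(int(round(t)) for t in q),(0,0,255),cv2.MARKER_CROSS,10,1)
cv2.imwrite("pics/w2c.png",np.hstack([c[:,:399],o[:,:399]]))
```

```text
[[297.0, 44.0], [77.0, 44.0], [377.0, 333.0], [150.0, 160.0], [210.0, 160.0], [153.0, 312.0], [211.0, 312.0], [349.0, 496.0], [306.0, 496.0]]
```

View pics/w2c.png

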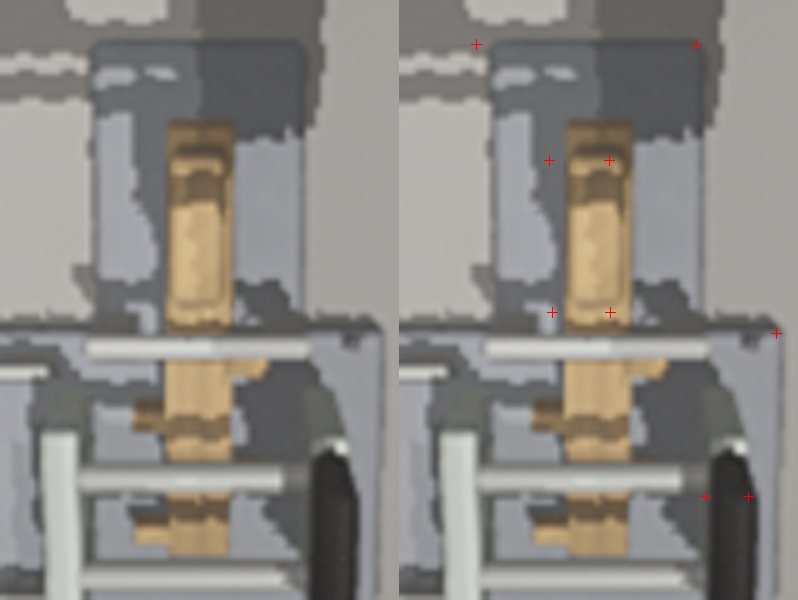

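The fin spans about (169–227, 157–306) in the crop, so the wedge sits about 4 mm further to feeder +y than the first fit put it. I'll correct the feeder pose by that amount.

```bash
sed -i 's/^F0=.*/F0=np.array([0.6074,0.0400,0.12179])/' h.py
cat > g.py <<'E'
import sys
from bench import *
from h import *
s=get_state();x,y,z=map(float,sys.argv[1:4]);print("shift",tool(s,feat(F0,(x,y,z))[0]))
E
python3 g.py -82 86 56
python3 - <<'E'
from h import *
im=dict(np.load("w2.npz"))
A=[[-125,116,12],[-125,56,12],[-44,140,12],[-100,79,74],[-100,93,74],[-64,79,74],[-64,93,74],[-25,125,95],[-25,115,95]]
print(((proj(im,feat(F0,A))-[215,115])*5+2.5).round(0).tolist())
E
```

```text
shift [ 21.3  -7.4 156.2]
[[311.0, 41.0], [90.0, 42.0], [390.0, 331.0], [166.0, 158.0], [227.0, 158.0], [168.0, 310.0], [227.0, 309.0], [365.0, 493.0], [322.0, 494.0]]
```

```bash
python3 -m jog '[{"claw":40,"dx":10,"dy":-4,"dz":20,"spin":0},{"claw":40,"dx":21,"dy":-7.5,"dz":50,"spin":0},{"claw":40,"dx":21,"dy":-7.5,"dz":80,"spin":0},{"claw":40,"dx":21,"dy":-7.5,"dz":105,"spin":0},{"claw":40,"dx":21,"dy":-7.5,"dz":125,"spin":0},{"claw":40,"dx":21,"dy":-7.5,"dz":140,"spin":0},{"claw":40,"dx":21,"dy":-7.5,"dz":150,"spin":0},{"claw":40,"dx":21,"dy":-7.5,"dz":156,"spin":0},{"claw":40,"dx":21,"dy":-7.5,"dz":156,"spin":0},{"claw":5,"dx":21,"dy":-7.5,"dz":156,"spin":0},{"claw":5,"dx":21,"dy":-7.5,"dz":156,"spin":0},{"claw":5,"dx":21,"dy":-7.5,"dz":156,"spin":0},{"claw":5,"dx":21,"dy":-7.5,"dz":156,"spin":0},{"claw":5,"dx":21,"dy":-7.5,"dz":156,"spin":0},{"claw":5,"dx":21,"dy":-7.5,"dz":156,"spin":0},{"claw":5,"dx":21,"dy":-7.5,"dz":156,"spin":0}]' 35; python3 g.py -82 86 56
```

```text
time: 2.92
position: [0.517, 0.1141, 0.057]
tool_rot: [-0.193, 3.135, 0.001]
ft_force: [-1.3, 0.1, 2.2]
grip_width: 0.154
grip_force: 35.0
shift [1.3 1.4 1. ]
```

```bash
for a in 1; do python3 -m jog '[{"claw":5,"dx":0,"dy":-2,"dz":0,"spin":0},{"claw":5,"dx":0,"dy":-4,"dz":0,"spin":0},{"claw":5,"dx":0,"dy":-5,"dz":0,"spin":0},{"claw":5,"dx":0,"dy":-5,"dz":0,"spin":0}]'; python3 g.py -82 86 56
python3 -m jog '[{"claw":5,"dx":0,"dy":-1,"dz":0,"spin":0},{"claw":5,"dx":0,"dy":-2,"dz":0,"spin":0},{"claw":5,"dx":0,"dy":-3,"dz":0,"spin":0},{"claw":5,"dx":0,"dy":-3,"dz":0,"spin":0}]'; python3 g.py -82 86 56
done
```

```text
time: 3.25
position: [0.5173, 0.1103, 0.0571]
tool_rot: [-0.194, 3.135, 0.003]
ft_force: [-2.4, 4.2, 5.6]
grip_width: 0.155
grip_force: 35.1
shift [1.1 5.3 1.1]
time: 3.58
position: [0.5177, 0.1073, 0.0571]
tool_rot: [-0.194, 3.135, 0.003]
ft_force: [-1.3, 4.6, 5.8]
grip_width: 0.154
grip_force: 35.1
shift [1.1 8.3 1.2]
```

```bash
python3 -m jog '[{"claw":5,"dx":0,"dy":-1,"dz":0,"spin":0},{"claw":5,"dx":0,"dy":-2,"dz":0,"spin":0},{"claw":5,"dx":0,"dy":-2,"dz":0,"spin":0},{"claw":5,"dx":0,"dy":-2,"dz":0,"spin":0}]'; python3 g.py -82 86 56
python3 -m jog '[{"claw":5,"dx":0,"dy":-1,"dz":0,"spin":0},{"claw":5,"dx":0,"dy":-2,"dz":0,"spin":0},{"claw":5,"dx":0,"dy":-2,"dz":0,"spin":0},{"claw":5,"dx":0,"dy":-2,"dz":0,"spin":0}]'; python3 g.py -82 86 56
```

```text
time: 3.92
position: [0.5178, 0.1056, 0.0571]
tool_rot: [-0.194, 3.135, 0.004]
ft_force: [-3.4, 5.6, 7.1]
grip_width: 0.155
grip_force: 35.1
shift [ 1.  10.   1.2]
time: 4.25
position: [0.518, 0.1048, 0.0571]
tool_rot: [-0.196, 3.135, 0.005]
ft_force: [-2.7, 5.7, 6.2]
grip_width: 0.153
grip_force: 35.1
shift [ 1.1 10.8  1.2]
```

```bash
python3 -m jog '[{"claw":5,"dx":0,"dy":2,"dz":-0.5,"spin":0},{"claw":5,"dx":0,"dy":4,"dz":-1,"spin":0},{"claw":5,"dx":3,"dy":4,"dz":-1,"spin":0},{"claw":5,"dx":6,"dy":4,"dz":-1,"spin":0},{"claw":5,"dx":9,"dy":4,"dz":-1,"spin":0},{"claw":5,"dx":12,"dy":4,"dz":-1,"spin":0},{"claw":5,"dx":15,"dy":4,"dz":-1,"spin":0},{"claw":5,"dx":17,"dy":4,"dz":-1,"spin":0},{"claw":5,"dx":17,"dy":4,"dz":-1,"spin":0},{"claw":5,"dx":17,"dy":4,"dz":-1,"spin":0}]'; python3 g.py -82 86 56
```

```text
time: 5.08
position: [0.4998, 0.1036, 0.0572]
tool_rot: [0.193, -3.134, 0.0]
ft_force: [-0.8, 0.7, -0.6]
grip_width: 0.156
grip_force: 35.0
shift [-17.1   9.8   1.2]
```

```bash
python3 -m jog '[{"claw":5,"dx":0,"dy":2,"dz":0,"spin":0},{"claw":5,"dx":0,"dy":4,"dz":0,"spin":0},{"claw":5,"dx":0,"dy":6,"dz":0,"spin":0},{"claw":5,"dx":0,"dy":8,"dz":0,"spin":0},{"claw":5,"dx":0,"dy":10,"dz":0,"spin":0},{"claw":5,"dx":0,"dy":12,"dz":0,"spin":0},{"claw":5,"dx":0,"dy":13,"dz":0,"spin":0},{"claw":5,"dx":0,"dy":13,"dz":0,"spin":0},{"claw":5,"dx":0,"dy":13,"dz":0,"spin":0}]'; python3 g.py -82 86 56
```

```text
time: 5.83
position: [0.4991, 0.117, 0.0575]
tool_rot: [-0.194, 3.136, 0.0]
ft_force: [-0.7, 0.8, -0.9]
grip_width: 0.155
grip_force: 35.0
shift [-16.1  -3.6   1.5]
```

```bash
python3 -m jog '[{"claw":5,"dx":3,"dy":0,"dz":0,"spin":0},{"claw":5,"dx":6,"dy":0,"dz":0,"spin":0},{"claw":5,"dx":9,"dy":0,"dz":0,"spin":0},{"claw":5,"dx":12,"dy":0,"dz":0,"spin":0},{"claw":5,"dx":15,"dy":0,"dz":0,"spin":0},{"claw":5,"dx":17.5,"dy":0,"dz":0,"spin":0},{"claw":5,"dx":17.5,"dy":0,"dz":0,"spin":0},{"claw":5,"dx":17.5,"dy":0,"dz":0,"spin":0}]'; python3 g.py -82 86 56
```

```text
time: 6.5
position: [0.4816, 0.1147, 0.0575]
tool_rot: [-0.194, 3.136, 0.0]
ft_force: [0.9, -0.2, -1.3]
grip_width: 0.153
grip_force: 35.0
shift [-33.8  -3.5   1.5]
```

```bash
python3 -m jog '[{"claw":5,"dx":0,"dy":-2,"dz":0,"spin":0},{"claw":5,"dx":0,"dy":-4,"dz":0,"spin":0},{"claw":5,"dx":0,"dy":-6,"dz":0,"spin":0},{"claw":5,"dx":0,"dy":-8,"dz":0,"spin":0},{"claw":5,"dx":0,"dy":-10,"dz":0,"spin":0},{"claw":5,"dx":0,"dy":-11,"dz":0,"spin":0},{"claw":5,"dx":0,"dy":-11,"dz":0,"spin":0},{"claw":5,"dx":3,"dy":-11,"dz":0,"spin":0},{"claw":5,"dx":6,"dy":-11,"dz":0,"spin":0},{"claw":5,"dx":9,"dy":-11,"dz":0,"spin":0},{"claw":5,"dx":12,"dy":-11,"dz":0,"spin":0},{"claw":5,"dx":15,"dy":-11,"dz":0,"spin":0},{"claw":5,"dx":18,"dy":-11,"dz":0,"spin":0},{"claw":5,"dx":18,"dy":-11,"dz":0,"spin":0},{"claw":5,"dx":18,"dy":-11,"dz":0,"spin":0}]'; python3 g.py -82 86 56
```

```text
time: 7.75
position: [0.465, 0.1016, 0.0575]
tool_rot: [-0.194, 3.135, 0.0]
ft_force: [0.0, 0.1, -1.3]
grip_width: 0.154
grip_force: 35.0
shift [-51.8   7.5   1.5]
```

```bash
python3 -m jog '[{"claw":5,"dx":0,"dy":2,"dz":0,"spin":0},{"claw":5,"dx":0,"dy":4,"dz":0,"spin":0},{"claw":5,"dx":0,"dy":6,"dz":0,"spin":0},{"claw":5,"dx":0,"dy":8,"dz":0,"spin":0},{"claw":5,"dx":0,"dy":10,"dz":0,"spin":0},{"claw":5,"dx":0,"dy":11,"dz":0,"spin":0},{"claw":5,"dx":0,"dy":11,"dz":0,"spin":0},{"claw":5,"dx":3,"dy":11,"dz":0,"spin":0},{"claw":5,"dx":6,"dy":11,"dz":0,"spin":0},{"claw":5,"dx":9,"dy":11,"dz":0,"spin":0},{"claw":5,"dx":12,"dy":11,"dz":0,"spin":0},{"claw":5,"dx":15,"dy":11,"dz":0,"spin":0},{"claw":5,"dx":18,"dy":11,"dz":0,"spin":0},{"claw":5,"dx":21,"dy":11,"dz":0,"spin":0},{"claw":5,"dx":24,"dy":11,"dz":0,"spin":0},{"claw":5,"dx":27,"dy":11,"dz":0,"spin":0},{"claw":5,"dx":30,"dy":11,"dz":0,"spin":0},{"claw":5,"dx":30,"dy":11,"dz":0,"spin":0},{"claw":5,"dx":30,"dy":11,"dz":0,"spin":0}]'; python3 g.py -82 86 56; python3 w.py w3
```

```text
time: 9.33
position: [0.4339, 0.1088, 0.0575]
tool_rot: [-0.194, 3.136, 0.0]
ft_force: [0.7, 0.1, -2.0]
grip_width: 0.152
grip_force: 35.0
shift [-81.8  -3.5   1.5]
[0.4339 0.1088 0.0575] yaw(tool y) 97.07
```

View pics/w3.png

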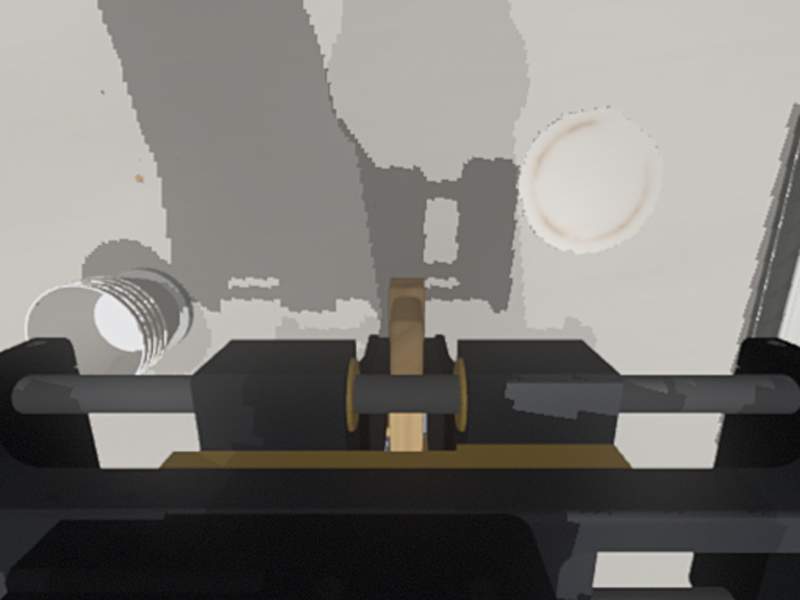

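The wedge is out and held in the jaws (fin at about (405,360)), 83 mm drawn. Next I'll work out the move to the tray.

Run:
```python
from bench import *
from h import *
im=dict(np.load("w2.npz"));
for u,v in((622,255),(775,252),(660,3)): print(ray(im,u*.64,v*.64,.02).round(4))
s=get_state()
c=np.array([.3946,.3661]);a=.1218;o=c-.041*np.array([np.cos(a),np.sin(a)])
print(tool(s,(*o,.0505)))
```

```text
[0.5028 0.314  0.02  ]
[0.4839 0.4479 0.02  ]
[0.3093 0.2932 0.02  ]
[ 48.6 260.2   7.1]
```

```bash
python3 -m jog '[{"claw":5,"dx":0,"dy":0,"dz":-10,"spin":0},{"claw":5,"dx":0,"dy":0,"dz":-30,"spin":0},{"claw":5,"dx":0,"dy":8,"dz":-45,"spin":0},{"claw":5,"dx":5,"dy":25,"dz":-50,"spin":0},{"claw":5,"dx":10,"dy":45,"dz":-50,"spin":0},{"claw":5,"dx":15,"dy":70,"dz":-50,"spin":0},{"claw":5,"dx":20,"dy":95,"dz":-50,"spin":0},{"claw":5,"dx":25,"dy":120,"dz":-50,"spin":0},{"claw":5,"dx":30,"dy":145,"dz":-50,"spin":0},{"claw":5,"dx":35,"dy":170,"dz":-50,"spin":0},{"claw":5,"dx":40,"dy":195,"dz":-50,"spin":0},{"claw":5,"dx":45,"dy":220,"dz":-50,"spin":0},{"claw":5,"dx":48,"dy":240,"dz":-50,"spin":0},{"claw":5,"dx":48,"dy":253,"dz":-50,"spin":0},{"claw":5,"dx":48,"dy":260,"dz":-45,"spin":0},{"claw":5,"dx":48,"dy":260,"dz":-30,"spin":0},{"claw":5,"dx":48,"dy":260,"dz":-15,"spin":0},{"claw":5,"dx":48,"dy":260,"dz":-5,"spin":0}]'
```

```text
time: 10.88
position: [0.3548, 0.3594, 0.061]
tool_rot: [0.192, -3.135, 0.003]
ft_force: [-0.9, -0.2, -1.6]
grip_width: 0.155
grip_force: 35.0
```

```bash
python3 - <<'E'
from bench import *
from h import *
s=get_state();print(tool(s,(.354,.361,.0505)))
E
python3 w.py w4
```

```text
[ 0.6  1.7 10.5]
[0.3548 0.3594 0.061 ] yaw(tool y) 96.99
```

View pics/w4.png

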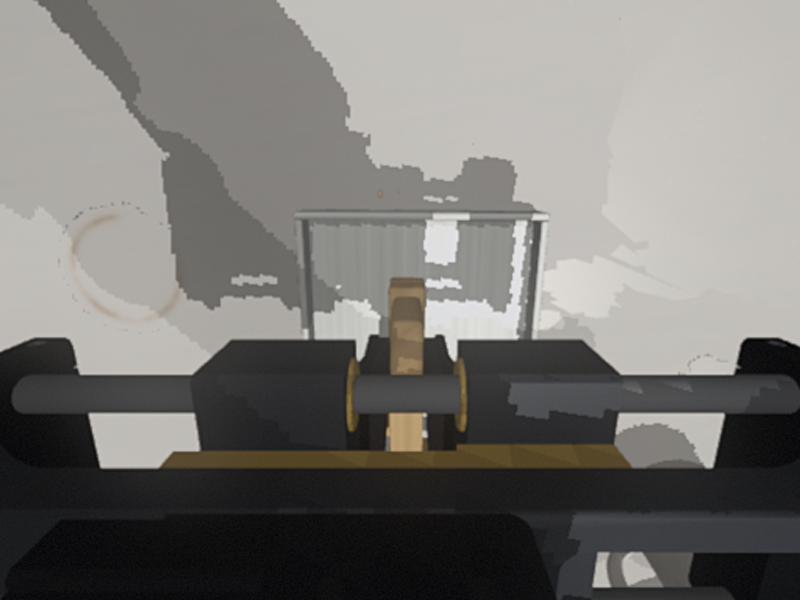

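The wedge is over the tray: walls at columns 305 and 540, wedge at 406. I'll lower it and release.

```bash
python3 -m jog '[{"claw":5,"dx":0,"dy":5,"dz":4,"spin":0},{"claw":5,"dx":0,"dy":5,"dz":8,"spin":0},{"claw":5,"dx":0,"dy":5,"dz":11,"spin":0},{"claw":5,"dx":0,"dy":5,"dz":12,"spin":0},{"claw":5,"dx":0,"dy":5,"dz":12,"spin":0},{"claw":40,"dx":0,"dy":5,"dz":12,"spin":0},{"claw":40,"dx":0,"dy":5,"dz":12,"spin":0},{"claw":40,"dx":0,"dy":5,"dz":12,"spin":0},{"claw":40,"dx":0,"dy":5,"dz":12,"spin":0},{"claw":40,"dx":0,"dy":5,"dz":-5,"spin":0},{"claw":40,"dx":0,"dy":5,"dz":-30,"spin":0},{"claw":87,"dx":0,"dy":5,"dz":-60,"spin":0},{"claw":87,"dx":0,"dy":5,"dz":-95,"spin":0},{"claw":87,"dx":0,"dy":5,"dz":-110,"spin":0},{"claw":87,"dx":0,"dy":5,"dz":-115,"spin":0}]'
python3 - <<'E'
from bench import *
from h import *
s=get_state();print("c1",tool(s,(.4505+.05,-.039,.17)))
im=get_image("top");np.savez("top1.npz",**im);cv2.imwrite("pics/top1.png",cv2.resize(im["frame"][:,:,::-1],(800,600),interpolation=cv2.INTER_CUBIC))
E
```

```text
time: 12.18
position: [0.3554, 0.3676, 0.1815]
tool_rot: [-0.193, 3.131, 0.008]
ft_force: [1.0, 0.7, -0.1]
grip_width: 0.679
grip_force: 0.0
c1 [ -93.9 -421.4   10. ]
```

View pics/top1.png

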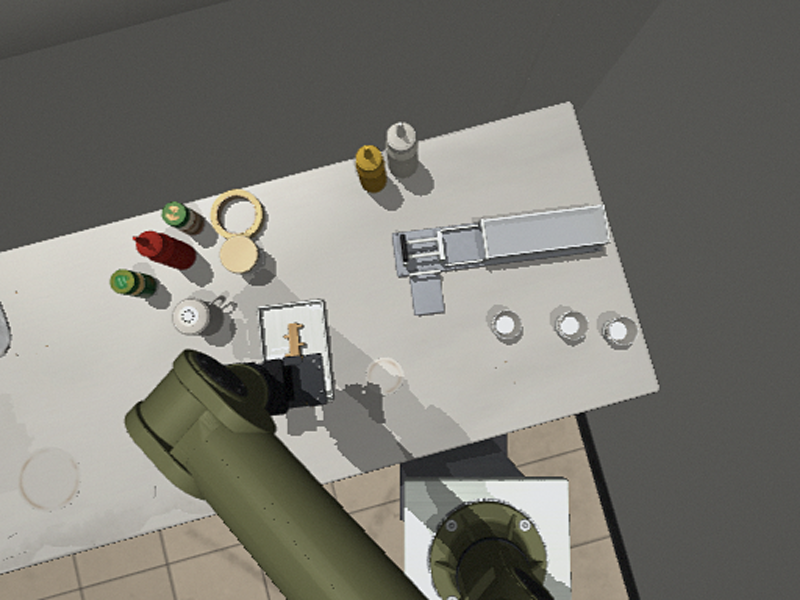

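The wedge lies flat in the tray at (293,340), and no extra stack shows at the left rear, so there are three stacks. Next I'll measure the cup rims in the wrist views and check joint 7.

Run:
```python
from bench import *
from h import *
print(get_state()["joint_positions"].round(2))
for n in("w2","w3"):
    im=dict(np.load(n+".npz"));P=cloud(im);z=P[...,2]
    for c in((.45,-.038),(.45,-.16),(.44,-.253)):
        m=(np.abs(z-.050)<.006)&(np.hypot(P[...,0]-c[0],P[...,1]-c[1])<.045);q=P[m]
        if len(q)>15:
            A=np.c_[2*q[:,:2],np.ones(len(q))];s=np.linalg.lstsq(A,(q[:,:2]**2).sum(1),rcond=None)[0];print(n,c,len(q),s[:2].round(4),np.sqrt(s[2]+s[:2]@s[:2]).round(4))
im=dict(np.load("top1.npz"));P=cloud(im);z=P[...,2]
for c in((.45,-.038),(.45,-.16),(.44,-.253)):
    m=(np.abs(z-.050)<.008)&(np.hypot(P[...,0]-c[0],P[...,1]-c[1])<.045);q=P[m]
    A=np.c_[2*q[:,:2],np.ones(len(q))];s=np.linalg.lstsq(A,(q[:,:2]**2).sum(1),rcond=None)[0];print("top",c,len(q),s[:2].round(4),np.sqrt(s[2]+s[:2]@s[:2]).round(4))
```

```text
[-0.84  0.04 -0.01  1.84  0.    1.25  0.84]
w2 (0.45, -0.038) 479 [ 0.4504 -0.0366] 0.0259
w2 (0.45, -0.16) 663 [ 0.4481 -0.163 ] 0.0258
w3 (0.45, -0.038) 867 [ 0.4499 -0.0366] 0.0257
top (0.45, -0.038) 62 [ 0.4513 -0.0389] 0.0256
top (0.45, -0.16) 69 [ 0.4496 -0.165 ] 0.0256
top (0.44, -0.253) 75 [ 0.4389 -0.2579] 0.0255
```

```bash
cat > gw.py <<'E'
import sys
from bench import *
from h import *
s=get_state();print("shift",tool(s,tuple(map(float,sys.argv[1:4]))))
E
python3 gw.py .450 -.0366 .13
```

```text
shift [ -44.5 -412.5   49.1]
```

```bash
python3 -m jog '[{"claw":87,"dx":-15,"dy":-15,"dz":0,"spin":0},{"claw":87,"dx":-30,"dy":-45,"dz":0,"spin":6},{"claw":87,"dx":-45,"dy":-75,"dz":0,"spin":12},{"claw":87,"dx":-60,"dy":-105,"dz":0,"spin":18},{"claw":87,"dx":-65,"dy":-135,"dz":0,"spin":24},{"claw":87,"dx":-65,"dy":-165,"dz":0,"spin":30},{"claw":87,"dx":-65,"dy":-195,"dz":0,"spin":37},{"claw":87,"dx":-65,"dy":-225,"dz":10,"spin":44},{"claw":87,"dx":-65,"dy":-255,"dz":15,"spin":51},{"claw":87,"dx":-60,"dy":-285,"dz":20,"spin":58},{"claw":87,"dx":-55,"dy":-315,"dz":25,"spin":65},{"claw":87,"dx":-50,"dy":-345,"dz":30,"spin":72},{"claw":87,"dx":-45,"dy":-375,"dz":35,"spin":79},{"claw":87,"dx":-45,"dy":-400,"dz":40,"spin":85},{"claw":87,"dx":-45,"dy":-412,"dz":45,"spin":90},{"claw":87,"dx":-45,"dy":-412,"dz":49,"spin":90},{"claw":87,"dx":-45,"dy":-412,"dz":49,"spin":90}]'; python3 gw.py .450 -.0366 .036
```

```text
time: 13.65
position: [0.4476, -0.0374, 0.1264]
tool_rot: [-2.077, -2.353, 0.004]
ft_force: [0.4, 1.2, 0.8]
grip_width: 0.998
grip_force: 0.0
shift [ 0.5  2.9 90.4]
```

```bash
python3 -m jog '[{"claw":87,"dx":0,"dy":3,"dz":20,"spin":0},{"claw":87,"dx":0,"dy":3,"dz":45,"spin":0},{"claw":87,"dx":0,"dy":3,"dz":65,"spin":0},{"claw":87,"dx":0,"dy":3,"dz":80,"spin":0},{"claw":87,"dx":0,"dy":3,"dz":88,"spin":0},{"claw":87,"dx":0,"dy":3,"dz":90,"spin":0},{"claw":40,"dx":0,"dy":3,"dz":90,"spin":0},{"claw":40,"dx":0,"dy":3,"dz":90,"spin":0},{"claw":40,"dx":0,"dy":3,"dz":90,"spin":0},{"claw":40,"dx":0,"dy":3,"dz":90,"spin":0},{"claw":40,"dx":0,"dy":3,"dz":90,"spin":0},{"claw":40,"dx":0,"dy":3,"dz":90,"spin":0}]' 25; F="0 8"; python3 g.py 0 8 48
```

```text
time: 14.65
position: [0.4523, -0.0371, 0.0389]
tool_rot: [2.08, 2.354, 0.001]
ft_force: [-2.8, -0.6, 1.6]
grip_width: 0.633
grip_force: 1.4
shift [ 65.4 163.4  -9. ]
```

```bash
python3 -m jog '[{"claw":40,"dx":0,"dy":0,"dz":0,"spin":0},{"claw":40,"dx":0,"dy":0,"dz":0,"spin":0},{"claw":40,"dx":0,"dy":0,"dz":0,"spin":0},{"claw":40,"dx":0,"dy":0,"dz":0,"spin":0}]'; python3 g.py 0 8 50
```

```text
time: 14.98
position: [0.4515, -0.0372, 0.0388]
tool_rot: [-2.08, -2.353, 0.001]
ft_force: [-3.7, -1.4, 6.3]
grip_width: 0.584
grip_force: 25.0
shift [ 65.5 164.1 -11.4]
```

```bash
python3 -m jog '[{"claw":40,"dx":0,"dy":0,"dz":-8,"spin":0},{"claw":40,"dx":0,"dy":0,"dz":-25,"spin":0},{"claw":40,"dx":5,"dy":5,"dz":-45,"spin":0},{"claw":40,"dx":20,"dy":15,"dz":-65,"spin":0},{"claw":40,"dx":35,"dy":30,"dz":-75,"spin":0},{"claw":40,"dx":50,"dy":50,"dz":-80,"spin":0},{"claw":40,"dx":60,"dy":70,"dz":-80,"spin":0},{"claw":40,"dx":65,"dy":90,"dz":-80,"spin":0},{"claw":40,"dx":65,"dy":110,"dz":-80,"spin":0},{"claw":40,"dx":65,"dy":130,"dz":-80,"spin":0},{"claw":40,"dx":65,"dy":147,"dz":-80,"spin":0},{"claw":40,"dx":65,"dy":158,"dz":-80,"spin":0},{"claw":40,"dx":65,"dy":163,"dz":-75,"spin":0},{"claw":40,"dx":65,"dy":164,"dz":-60,"spin":0},{"claw":40,"dx":65,"dy":164,"dz":-50,"spin":0},{"claw":40,"dx":65,"dy":164,"dz":-45,"spin":0},{"claw":40,"dx":65,"dy":164,"dz":-45,"spin":0}]'; python3 g.py 0 8 50.8;python3 w.py w5
```

```text
time: 16.4
position: [0.605, 0.0474, 0.0815]
tool_rot: [-2.079, -2.352, 0.005]
ft_force: [0.4, 0.4, -1.5]
grip_width: 0.585
grip_force: 25.0
shift [ 0.3  1.6 30.7]
[0.605  0.0474 0.0815] yaw(tool y) 7.06
```

View pics/w5.png

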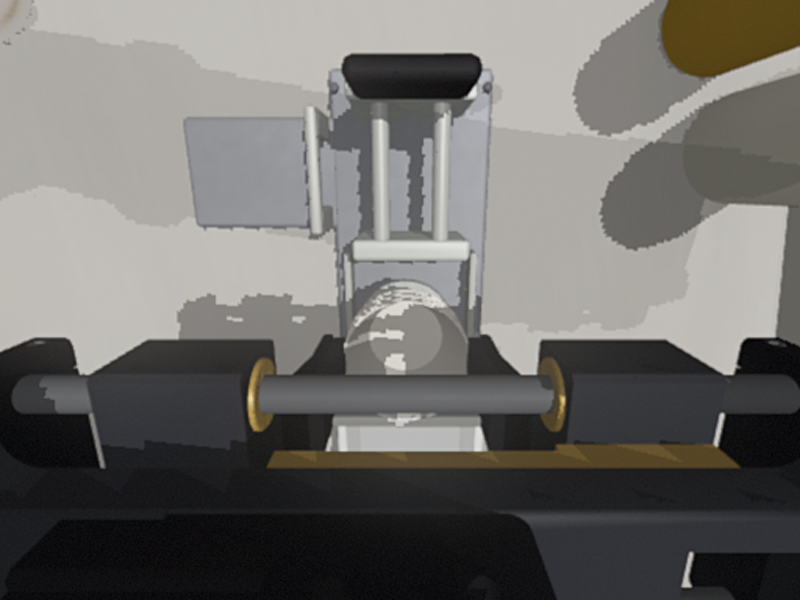

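The held stack (centre column about 407) hangs above the bay, with the kerbs at 347 and 475 and the lane centre at about 411. I'll shift +2 mm, lower it and release.

```bash
python3 -m jog '[{"claw":40,"dx":0,"dy":2,"dz":8,"spin":0},{"claw":40,"dx":0,"dy":2,"dz":16,"spin":0},{"claw":40,"dx":0,"dy":2,"dz":23,"spin":0},{"claw":40,"dx":0,"dy":2,"dz":28,"spin":0},{"claw":40,"dx":0,"dy":2,"dz":31,"spin":0},{"claw":40,"dx":0,"dy":2,"dz":31,"spin":0},{"claw":75,"dx":0,"dy":2,"dz":31,"spin":0},{"claw":75,"dx":0,"dy":2,"dz":31,"spin":0},{"claw":75,"dx":0,"dy":2,"dz":31,"spin":0},{"claw":75,"dx":0,"dy":2,"dz":31,"spin":0},{"claw":75,"dx":0,"dy":2,"dz":15,"spin":0},{"claw":75,"dx":0,"dy":2,"dz":-15,"spin":0},{"claw":50,"dx":0,"dy":2,"dz":-45,"spin":0},{"claw":0,"dx":10,"dy":2,"dz":-65,"spin":0},{"claw":0,"dx":30,"dy":2,"dz":-70,"spin":0},{"claw":0,"dx":50,"dy":2,"dz":-70,"spin":0}]';  python3 g.py 0 150 83; python3 w.py w6
```

```text
time: 17.78
position: [0.6049, 0.0971, 0.1571]
tool_rot: [2.081, 2.349, 0.008]
ft_force: [0.1, 0.9, -0.1]
grip_width: 0.641
grip_force: 0.0
shift [92.9 -5.  74.2]
[0.6049 0.0971 0.1571] yaw(tool y) 6.91
```

View pics/w6.png

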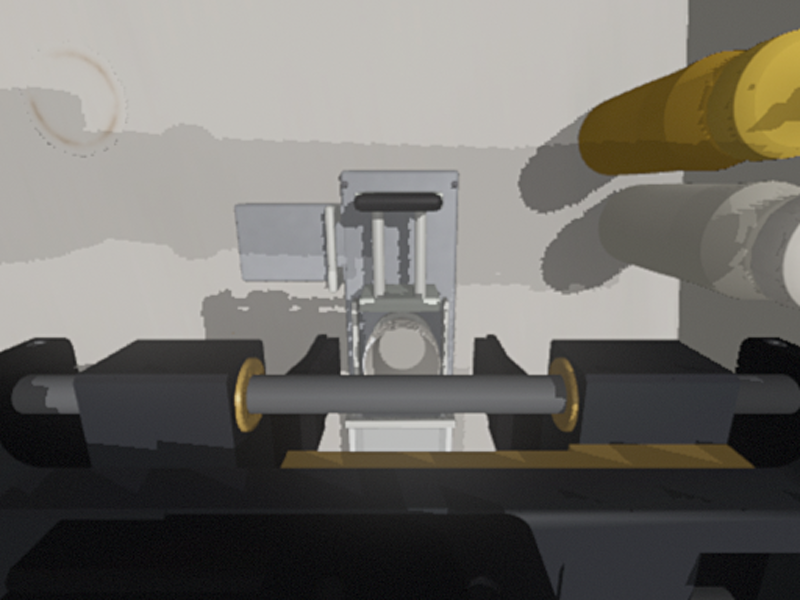

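The stack stands upright in the bay at (403,350). Before the push I'll check clearance to the two bottles at top right.

Run:
```python
from h import *
im=dict(np.load("top1.npz"));P=cloud(im)[70:130,215:275].reshape(-1,3);q=P[P[:,2]>.03]
print(q.min(0).round(3),q.max(0).round(3))
for lo in(.05,.1,.15):
  k=q[(q[:,2]>lo)&(q[:,2]<lo+.05)];print(lo,k.min(0).round(3),k.max(0).round(3))
```

```text
[0.716 0.108 0.03 ] [0.843 0.29  0.227]
0.05 [0.717 0.109 0.05 ] [0.841 0.288 0.1  ]
0.1 [0.716 0.11  0.1  ] [0.841 0.282 0.15 ]
0.15 [0.719 0.137 0.15 ] [0.829 0.276 0.2  ]
```

```bash
python3 -m jog '[{"claw":0,"dx":30,"dy":-5,"dz":0,"spin":0},{"claw":0,"dx":60,"dy":-10,"dz":0,"spin":0},{"claw":0,"dx":80,"dy":-11,"dz":0,"spin":0},{"claw":0,"dx":90,"dy":-11,"dz":0,"spin":0},{"claw":0,"dx":93,"dy":-11,"dz":0,"spin":0},{"claw":0,"dx":93,"dy":-11,"dz":15,"spin":0},{"claw":0,"dx":93,"dy":-11,"dz":35,"spin":0},{"claw":0,"dx":93,"dy":-11,"dz":55,"spin":0},{"claw":0,"dx":93,"dy":-11,"dz":68,"spin":0},{"claw":0,"dx":93,"dy":-11,"dz":74,"spin":0},{"claw":0,"dx":93,"dy":-11,"dz":74,"spin":0}]';python3 -m jog '[{"claw":0,"dx":-4,"dy":0,"dz":0,"spin":0},{"claw":0,"dx":-8,"dy":0,"dz":0,"spin":0},{"claw":0,"dx":-12,"dy":0,"dz":0,"spin":0},{"claw":0,"dx":-17,"dy":0,"dz":0,"spin":0},{"claw":0,"dx":-22,"dy":0,"dz":0,"spin":0},{"claw":0,"dx":-28,"dy":0,"dz":0,"spin":0},{"claw":0,"dx":-34,"dy":0,"dz":0,"spin":0},{"claw":0,"dx":-40,"dy":0,"dz":0,"spin":0},{"claw":0,"dx":-40,"dy":0,"dz":0,"spin":0}]'; python3 g.py 0 125 83
```

```text
time: 18.75
position: [0.5798, 0.1868, 0.078]
tool_rot: [-2.082, -2.352, 0.004]
ft_force: [-0.4, 0.9, -0.3]
grip_width: 0.004
grip_force: 0.0
time: 19.5
position: [0.5859, 0.1503, 0.0806]
tool_rot: [-2.079, -2.354, -0.006]
ft_force: [0.4, 4.4, 2.4]
grip_width: 0.004
grip_force: 2.5
shift [12.9  7.9 -2.3]
```

```bash
python3 -m jog '[{"claw":0,"dx":-6,"dy":0,"dz":0,"spin":0},{"claw":0,"dx":-12,"dy":0,"dz":0,"spin":0},{"claw":0,"dx":-18,"dy":0,"dz":0,"spin":0},{"claw":0,"dx":-24,"dy":0,"dz":0,"spin":0},{"claw":0,"dx":-30,"dy":0,"dz":0,"spin":0},{"claw":0,"dx":-36,"dy":0,"dz":0,"spin":0},{"claw":0,"dx":-42,"dy":0,"dz":0,"spin":0},{"claw":0,"dx":-48,"dy":0,"dz":0,"spin":0},{"claw":0,"dx":-53,"dy":0,"dz":0,"spin":0},{"claw":0,"dx":-56,"dy":0,"dz":0,"spin":0},{"claw":0,"dx":-56,"dy":0,"dz":0,"spin":0},{"claw":0,"dx":-56,"dy":0,"dz":0,"spin":0}]'; python3 g.py 0 45 83;python3 -m jog '[{"claw":0,"dx":-2,"dy":0,"dz":0,"spin":0},{"claw":0,"dx":-4,"dy":0,"dz":0,"spin":0},{"claw":0,"dx":-4,"dy":0,"dz":0,"spin":0},{"claw":0,"dx":-4,"dy":0,"dz":0,"spin":0}]'; python3 g.py 0 45 83
```

```text
time: 20.5
position: [0.5925, 0.0974, 0.0806]
tool_rot: [-2.076, -2.355, -0.008]
ft_force: [-0.8, 8.6, 3.1]
grip_width: 0.004
grip_force: 4.0
shift [-13.8   7.8  -2.5]
time: 20.83
position: [0.5929, 0.0942, 0.0806]
tool_rot: [-2.075, -2.355, -0.009]
ft_force: [-0.6, 8.3, 2.6]
grip_width: 0.003
grip_force: 4.5
shift [-10.6   7.8  -2.4]
```

```bash
python3 -m jog '[{"claw":0,"dx":-2,"dy":0,"dz":0,"spin":0},{"claw":0,"dx":-4,"dy":0,"dz":0,"spin":0},{"claw":0,"dx":-4,"dy":0,"dz":0,"spin":0},{"claw":0,"dx":-4,"dy":0,"dz":0,"spin":0}]'; python3 g.py 0 45 83;python3 -m jog '[{"claw":0,"dx":-2,"dy":0,"dz":0,"spin":0},{"claw":0,"dx":-4,"dy":0,"dz":0,"spin":0},{"claw":0,"dx":-4,"dy":0,"dz":0,"spin":0},{"claw":0,"dx":-4,"dy":0,"dz":0,"spin":0}]'; python3 g.py 0 45 83
```

```text
time: 21.17
position: [0.593, 0.0927, 0.0807]
tool_rot: [-2.072, -2.355, -0.012]
ft_force: [-1.0, 13.0, 2.9]
grip_width: 0.003
grip_force: 6.3
shift [-9.   7.8 -2.4]
time: 21.5
position: [0.593, 0.0925, 0.0807]
tool_rot: [-2.067, -2.354, -0.016]
ft_force: [-1.9, 17.4, 3.8]
grip_width: 0.007
grip_force: 9.1
shift [-8.9  7.8 -2.4]
```

```bash
python3 -m jog '[{"claw":0,"dx":10,"dy":0,"dz":0,"spin":0},{"claw":0,"dx":20,"dy":0,"dz":0,"spin":0},{"claw":0,"dx":30,"dy":0,"dz":0,"spin":0},{"claw":0,"dx":40,"dy":0,"dz":0,"spin":0},{"claw":0,"dx":50,"dy":0,"dz":0,"spin":0},{"claw":0,"dx":60,"dy":0,"dz":0,"spin":0},{"claw":0,"dx":70,"dy":0,"dz":0,"spin":0},{"claw":0,"dx":80,"dy":0,"dz":0,"spin":0},{"claw":0,"dx":90,"dy":0,"dz":0,"spin":0},{"claw":0,"dx":100,"dy":0,"dz":0,"spin":0},{"claw":0,"dx":107,"dy":0,"dz":0,"spin":0},{"claw":0,"dx":107,"dy":0,"dz":-10,"spin":0},{"claw":0,"dx":107,"dy":0,"dz":-40,"spin":0},{"claw":0,"dx":107,"dy":0,"dz":-70,"spin":0},{"claw":0,"dx":107,"dy":0,"dz":-85,"spin":0}]'
python3 - <<'E'
from bench import *
from h import *
im=get_image("top");np.savez("top2.npz",**im)
def pad(im):
    P=cloud(im).reshape(-1,3);c,s=np.cos(F0[2]),np.sin(F0[2]);d=P[:,:2]-F0[:2];x=c*d[:,0]+s*d[:,1];y=-s*d[:,0]+c*d[:,1]
    m=(abs(x)<.02)&(y>0)&(y<.14)&(P[:,2]>.08)&(P[:,2]<.105);return len(y[m]),np.percentile(y[m],[5,50,95]).round(4) if m.sum() else None
for f in("top1.npz","top2.npz"):print(f,pad(dict(np.load(f))))
P=cloud(im);z=P[...,2]
for c in((.45,-.163),(.44,-.256)):
    m=(np.abs(z-.050)<.008)&(np.hypot(P[...,0]-c[0],P[...,1]-c[1])<.06);q=P[m]
    A=np.c_[2*q[:,:2],np.ones(len(q))];s=np.linalg.lstsq(A,(q[:,:2]**2).sum(1),rcond=None)[0];print("top",c,len(q),s[:2].round(4),np.sqrt(s[2]+s[:2]@s[:2]).round(4))
E
python3 gw.py .4485 -.163 .13
```

```text
time: 22.75
position: [0.5823, 0.1867, 0.1688]
tool_rot: [2.08, 2.351, 0.006]
ft_force: [1.4, 0.2, -0.1]
grip_width: 0.008
grip_force: 0.0
top1.npz (49, array([0.1132, 0.1175, 0.122 ]))
top2.npz (0, None)
top (0.45, -0.163) 66 [ 0.4495 -0.1648] 0.0257
top (0.44, -0.256) 72 [ 0.4389 -0.258 ] 0.0257
shift [-331.2 -177.1   39.2]
```

```bash
python3 -m jog '[{"claw":0,"dx":-15,"dy":-10,"dz":0,"spin":0},{"claw":20,"dx":-40,"dy":-25,"dz":0,"spin":0},{"claw":87,"dx":-70,"dy":-40,"dz":0,"spin":0},{"claw":87,"dx":-100,"dy":-55,"dz":0,"spin":0},{"claw":87,"dx":-130,"dy":-70,"dz":0,"spin":0},{"claw":87,"dx":-160,"dy":-86,"dz":0,"spin":0},{"claw":87,"dx":-190,"dy":-102,"dz":0,"spin":0},{"claw":87,"dx":-220,"dy":-118,"dz":0,"spin":0},{"claw":87,"dx":-250,"dy":-134,"dz":5,"spin":0},{"claw":87,"dx":-280,"dy":-150,"dz":10,"spin":0},{"claw":87,"dx":-305,"dy":-164,"dz":20,"spin":0},{"claw":87,"dx":-322,"dy":-172,"dz":30,"spin":0},{"claw":87,"dx":-331,"dy":-177,"dz":39,"spin":0},{"claw":87,"dx":-331,"dy":-177,"dz":39,"spin":0},{"claw":87,"dx":-331,"dy":-177,"dz":39,"spin":0}]';cat > chk.py <<'E'
from bench import *
from h import *
im=get_image("top")
P=cloud(im);Q=P.reshape(-1,3);c,s=np.cos(F0[2]),np.sin(F0[2]);d=Q[:,:2]-F0[:2];x=c*d[:,0]+s*d[:,1];y=-s*d[:,0]+c*d[:,1]
m=(abs(x)<.02)&(y>0)&(y<.14)&(Q[:,2]>.08)&(Q[:,2]<.105);print("paddle",m.sum(),np.percentile(y[m],[5,50,95]).round(4) if m.sum() else None)
m=(abs(x)<.03)&(y>-.27)&(y<.04)&(Q[:,2]>.04)&(Q[:,2]<.066);print("inlane",m.sum(),np.percentile(y[m],[5,50,95]).round(3) if m.sum() else None)
cv2.imwrite("pics/feed_last.png",cv2.resize(im["frame"][115:225,240:400,::-1],(800,550),interpolation=cv2.INTER_CUBIC))
E
python3 chk.py; python3 gw.py .4485 -.163 .037
```

```text
time: 24.05
position: [0.445, -0.1633, 0.1256]
tool_rot: [-2.082, -2.351, 0.0]
ft_force: [0.7, 0.7, -0.3]
grip_width: 0.96
grip_force: 0.0
paddle 47 [0.1133 0.1175 0.122 ]
inlane 68 [-0.245 -0.147 -0.056]
shift [-0.8  2.6 88.9]
```

View pics/feed_last.png

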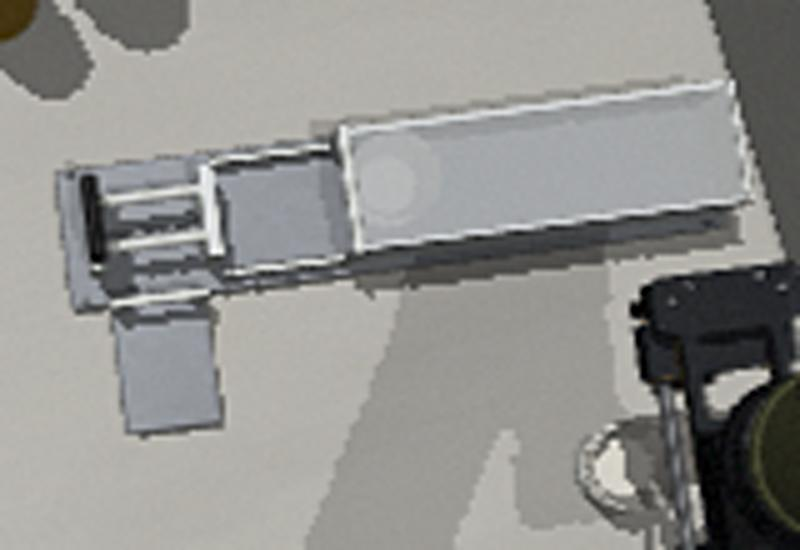

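The first stack stands under the hood at (388,188) and the slide is back at rest. On to stack 2.

```bash
python3 -m jog '[{"claw":87,"dx":0,"dy":3,"dz":20,"spin":0},{"claw":87,"dx":0,"dy":3,"dz":45,"spin":0},{"claw":87,"dx":0,"dy":3,"dz":65,"spin":0},{"claw":87,"dx":0,"dy":3,"dz":80,"spin":0},{"claw":87,"dx":0,"dy":3,"dz":87,"spin":0},{"claw":87,"dx":0,"dy":3,"dz":87,"spin":0},{"claw":40,"dx":0,"dy":3,"dz":87,"spin":0},{"claw":40,"dx":0,"dy":3,"dz":87,"spin":0},{"claw":40,"dx":0,"dy":3,"dz":87,"spin":0},{"claw":40,"dx":0,"dy":3,"dz":87,"spin":0},{"claw":40,"dx":0,"dy":3,"dz":87,"spin":0},{"claw":40,"dx":0,"dy":3,"dz":87,"spin":0},{"claw":40,"dx":0,"dy":3,"dz":87,"spin":0},{"claw":40,"dx":0,"dy":3,"dz":87,"spin":0},{"claw":40,"dx":0,"dy":3,"dz":87,"spin":0},{"claw":40,"dx":0,"dy":3,"dz":87,"spin":0}]' 25; python3 g.py 0 8 51
```

```text
time: 25.43
position: [0.4485, -0.1625, 0.0387]
tool_rot: [-2.08, -2.354, -0.0]
ft_force: [-2.2, -0.2, 5.6]
grip_width: 0.587
grip_force: 25.0
shift [189.5 182.6 -12.3]
```

```bash
python3 -m jog '[{"claw":40,"dx":0,"dy":0,"dz":-8,"spin":0},{"claw":40,"dx":5,"dy":3,"dz":-25,"spin":0},{"claw":40,"dx":15,"dy":8,"dz":-45,"spin":0},{"claw":40,"dx":35,"dy":15,"dz":-65,"spin":0},{"claw":40,"dx":58,"dy":25,"dz":-80,"spin":0},{"claw":40,"dx":80,"dy":38,"dz":-80,"spin":0},{"claw":40,"dx":102,"dy":52,"dz":-80,"spin":0},{"claw":40,"dx":124,"dy":67,"dz":-80,"spin":0},{"claw":40,"dx":144,"dy":83,"dz":-80,"spin":0},{"claw":40,"dx":162,"dy":100,"dz":-80,"spin":0},{"claw":40,"dx":176,"dy":118,"dz":-80,"spin":0},{"claw":40,"dx":185,"dy":136,"dz":-80,"spin":0},{"claw":40,"dx":188,"dy":153,"dz":-80,"spin":0},{"claw":40,"dx":189,"dy":167,"dz":-80,"spin":0},{"claw":40,"dx":189,"dy":177,"dz":-80,"spin":0},{"claw":40,"dx":189,"dy":182,"dz":-75,"spin":0},{"claw":40,"dx":189,"dy":183,"dz":-65,"spin":0},{"claw":40,"dx":189,"dy":183,"dz":-55,"spin":0},{"claw":40,"dx":189,"dy":183,"dz":-45,"spin":0},{"claw":40,"dx":189,"dy":183,"dz":-45,"spin":0}]'; python3 g.py 0 8 51
```

```text
time: 27.1
position: [0.604, 0.0472, 0.0801]
tool_rot: [-2.078, -2.351, 0.007]
ft_force: [-0.8, 0.1, -2.2]
grip_width: 0.59
grip_force: 25.0
shift [ 0.4  2.7 29. ]
```

```bash
python3 -m jog '[{"claw":40,"dx":0,"dy":3,"dz":8,"spin":0},{"claw":40,"dx":0,"dy":3,"dz":16,"spin":0},{"claw":40,"dx":0,"dy":3,"dz":22,"spin":0},{"claw":40,"dx":0,"dy":3,"dz":27,"spin":0},{"claw":40,"dx":0,"dy":3,"dz":30,"spin":0},{"claw":40,"dx":0,"dy":3,"dz":30,"spin":0}]'; python3 g.py 0 8 51;python3 -m jog '[{"claw":75,"dx":0,"dy":0,"dz":0,"spin":0},{"claw":75,"dx":0,"dy":0,"dz":0,"spin":0},{"claw":75,"dx":0,"dy":0,"dz":0,"spin":0},{"claw":75,"dx":0,"dy":0,"dz":0,"spin":0},{"claw":75,"dx":0,"dy":0,"dz":-15,"spin":0},{"claw":75,"dx":0,"dy":0,"dz":-45,"spin":0},{"claw":50,"dx":0,"dy":0,"dz":-75,"spin":0},{"claw":0,"dx":10,"dy":0,"dz":-95,"spin":0},{"claw":0,"dx":30,"dy":0,"dz":-103,"spin":0},{"claw":0,"dx":50,"dy":0,"dz":-103,"spin":0},{"claw":0,"dx":50,"dy":0,"dz":-103,"spin":0}]';  python3 g.py -6 150 83
python3 - <<'E'
from w import shot
from h import *
im=shot("w7",False);P=cloud(im);Q=P.reshape(-1,3);c,s=np.cos(F0[2]),np.sin(F0[2]);d=Q[:,:2]-F0[:2];x=c*d[:,0]+s*d[:,1];y=-s*d[:,0]+c*d[:,1];z=Q[:,2]
m=(abs(x)<.035)&(abs(y-.008)<.036)&(abs(z-.061)<.006);q=np.c_[x,y][m]
A=np.c_[2*q,np.ones(len(q))];S=np.linalg.lstsq(A,(q**2).sum(1),rcond=None)[0];print(len(q),S[:2].round(4),np.sqrt(S[2]+S[:2]@S[:2]).round(4),z[m].max())
E
```

```text
time: 27.6
position: [0.6093, 0.0479, 0.0526]
tool_rot: [-2.08, -2.353, 0.001]
ft_force: [0.3, 0.1, -2.1]
grip_width: 0.589
grip_force: 25.0
shift [ 0.4 -2.9  1.6]
time: 28.52
position: [0.6038, 0.1036, 0.158]
tool_rot: [-2.072, -2.359, -0.007]
ft_force: [0.1, 0.9, -0.4]
grip_width: 0.573
grip_force: 0.0
shift [86.2 -9.7 75.3]
[0.6038 0.1036 0.158 ] yaw(tool y) 7.42
184 [0.0025 0.0079] 0.0253 0.06505220619757562
```

```bash
python3 -m jog '[{"claw":0,"dx":30,"dy":-5,"dz":0,"spin":0},{"claw":0,"dx":60,"dy":-10,"dz":0,"spin":0},{"claw":0,"dx":80,"dy":-10,"dz":0,"spin":0},{"claw":0,"dx":88,"dy":-10,"dz":0,"spin":0},{"claw":0,"dx":90,"dy":-10,"dz":0,"spin":0},{"claw":0,"dx":90,"dy":-10,"dz":15,"spin":0},{"claw":0,"dx":90,"dy":-10,"dz":35,"spin":0},{"claw":0,"dx":90,"dy":-10,"dz":55,"spin":0},{"claw":0,"dx":90,"dy":-10,"dz":68,"spin":0},{"claw":0,"dx":90,"dy":-10,"dz":74,"spin":0},{"claw":0,"dx":90,"dy":-10,"dz":74,"spin":0}]';python3 -m jog '[{"claw":0,"dx":-4,"dy":0,"dz":0,"spin":0},{"claw":0,"dx":-8,"dy":0,"dz":0,"spin":0},{"claw":0,"dx":-12,"dy":0,"dz":0,"spin":0},{"claw":0,"dx":-18,"dy":0,"dz":0,"spin":0},{"claw":0,"dx":-24,"dy":0,"dz":0,"spin":0},{"claw":0,"dx":-30,"dy":0,"dz":0,"spin":0},{"claw":0,"dx":-36,"dy":0,"dz":0,"spin":0},{"claw":0,"dx":-42,"dy":0,"dz":0,"spin":0},{"claw":0,"dx":-48,"dy":0,"dz":0,"spin":0},{"claw":0,"dx":-54,"dy":0,"dz":0,"spin":0},{"claw":0,"dx":-60,"dy":0,"dz":0,"spin":0},{"claw":0,"dx":-66,"dy":0,"dz":0,"spin":0},{"claw":0,"dx":-72,"dy":0,"dz":0,"spin":0},{"claw":0,"dx":-78,"dy":0,"dz":0,"spin":0},{"claw":0,"dx":-84,"dy":0,"dz":0,"spin":0},{"claw":0,"dx":-90,"dy":0,"dz":0,"spin":0},{"claw":0,"dx":-94,"dy":0,"dz":0,"spin":0},{"claw":0,"dx":-94,"dy":0,"dz":0,"spin":0}]'; python3 g.py 0 54 83
```

```text
time: 29.48
position: [0.5822, 0.1837, 0.0809]
tool_rot: [-2.082, -2.352, 0.005]
ft_force: [0.2, 0.0, 0.3]
grip_width: 0.005
grip_force: 0.0
time: 30.98
position: [0.5946, 0.0971, 0.0837]
tool_rot: [-2.075, -2.354, -0.01]
ft_force: [-0.7, 9.2, 2.0]
grip_width: 0.006
grip_force: 4.7
shift [-4.2  5.7  0.7]
```

```bash
python3 -m jog '[{"claw":0,"dx":-3,"dy":0,"dz":0,"spin":0},{"claw":0,"dx":-6,"dy":0,"dz":0,"spin":0},{"claw":0,"dx":-9,"dy":0,"dz":0,"spin":0},{"claw":0,"dx":-11,"dy":0,"dz":0,"spin":0},{"claw":0,"dx":-11,"dy":0,"dz":0,"spin":0},{"claw":0,"dx":-11,"dy":0,"dz":0,"spin":0}]'; python3 g.py 0 54 83
```

```text
time: 31.48
position: [0.5953, 0.0917, 0.0837]
tool_rot: [-2.068, -2.355, -0.015]
ft_force: [-1.1, 16.6, 2.0]
grip_width: 0.005
grip_force: 8.4
shift [1.1 5.7 0.8]
```

```bash
python3 -m jog '[{"claw":0,"dx":10,"dy":0,"dz":0,"spin":0},{"claw":0,"dx":20,"dy":0,"dz":0,"spin":0},{"claw":0,"dx":30,"dy":0,"dz":0,"spin":0},{"claw":0,"dx":40,"dy":0,"dz":0,"spin":0},{"claw":0,"dx":50,"dy":0,"dz":0,"spin":0},{"claw":0,"dx":60,"dy":0,"dz":0,"spin":0},{"claw":0,"dx":70,"dy":0,"dz":0,"spin":0},{"claw":0,"dx":80,"dy":0,"dz":0,"spin":0},{"claw":0,"dx":90,"dy":0,"dz":0,"spin":0},{"claw":0,"dx":100,"dy":0,"dz":0,"spin":0},{"claw":0,"dx":107,"dy":0,"dz":0,"spin":0},{"claw":0,"dx":107,"dy":0,"dz":-10,"spin":0},{"claw":0,"dx":107,"dy":0,"dz":-40,"spin":0},{"claw":0,"dx":107,"dy":0,"dz":-70,"spin":0},{"claw":0,"dx":107,"dy":0,"dz":-85,"spin":0},{"claw":0,"dx":107,"dy":0,"dz":-85,"spin":0}]'
cat > c3.py <<'E'
from bench import *
from h import *
im=get_image("top");P=cloud(im);z=P[...,2]
m=(np.abs(z-.050)<.008)&(P[...,0]<.56)&(P[...,0]>.36)&(P[...,1]<.0)&(P[...,1]>-.34);q=P[m]
A=np.c_[2*q[:,:2],np.ones(len(q))];s=np.linalg.lstsq(A,(q[:,:2]**2).sum(1),rcond=None)[0];print("top",len(q),s[:2].round(4),np.sqrt(s[2]+s[:2]@s[:2]).round(4))
E
python3 c3.py; python3 gw.py .4378 -.2562 .13
```

```text
time: 32.82
position: [0.5854, 0.1873, 0.1729]
tool_rot: [2.079, 2.35, 0.011]
ft_force: [-0.4, 0.1, 0.2]
grip_width: 0.002
grip_force: 0.0
top 78 [ 0.4923 -0.285 ] 0.0649
shift [-422.2 -199.5   39.2]
```

Run:
```python
from bench import *
from h import *
im=get_image("top");P=cloud(im);z=P[...,2]
m=((np.abs(z-.050)<.008)&(P[...,0]<.6)&(P[...,0]>.36)&(P[...,1]<.05)&(P[...,1]>-.34)).astype(np.uint8)
n,l=cv2.connectedComponents(cv2.dilate(m,np.ones((7,7),np.uint8)))
for i in range(1,n):
    q=P[(l==i)&(m>0)];A=np.c_[2*q[:,:2],np.ones(len(q))];s=np.linalg.lstsq(A,(q[:,:2]**2).sum(1),rcond=None)[0];print(len(q),s[:2].round(4),np.sqrt(abs(s[2]+s[:2]@s[:2])).round(4),q.mean(0).round(3))
cv2.imwrite("pics/top3.png",cv2.resize(im["frame"][120:250,240:440,::-1],(800,520),interpolation=cv2.INTER_CUBIC))
```

```text
45 [ 0.1601 -0.1439] 0.4345 [ 0.587 -0.087  0.05 ]
36 [ 0.575  -0.3345] 0.015 [ 0.574 -0.334  0.049]
66 [ 0.4388 -0.2582] 0.0258 [ 0.439 -0.263  0.048]
```

View pics/top3.png

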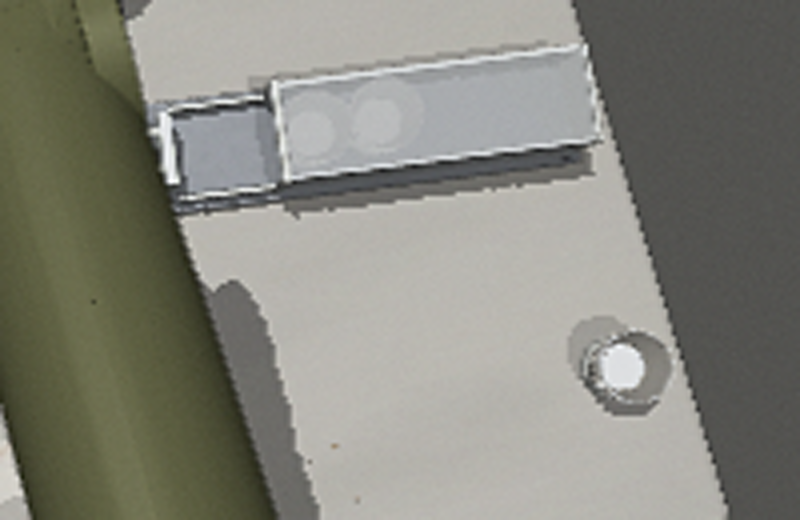

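Two stacks stand under the hood at (310,133) and (380,120). Stack 3 is still at (622,368). I'll check clearance beside it before reaching there.

```bash
python3 - <<'E'
from h import *
im=dict(np.load("top0.npz"));P=cloud(im).reshape(-1,3)
for y in np.arange(-.60,-.27,.04):
    q=P[(P[:,1]>y)&(P[:,1]<y+.04)&(P[:,0]>.1)&(P[:,0]<.75)];print(round(y,2),len(q),q[:,2].max().round(3) if len(q) else "")
im=dict(np.load("scene0.npz"));P=cloud(im).reshape(-1,3)
q=P[(P[:,1]<-.28)&(P[:,2]>.03)&(P[:,0]<.75)&(P[:,0]>.1)];print(len(q),np.percentile(q,[0,5,50,95,100],axis=0).round(3) if len(q) else "")
E
python3 gw.py .4375 -.256 .13
```

```text
-0.6 0 
-0.56 0 
-0.52 0 
-0.48 3017 0.246
-0.44 5291 0.317
-0.4 5512 0.389
-0.36 7224 0.461
-0.32 8138 0.524
-0.28 1386 0.053
4047 [[ 0.1   -0.459  0.032]
 [ 0.117 -0.455  0.405]
 [ 0.308 -0.403  0.62 ]
 [ 0.666 -0.306  0.802]
 [ 0.75  -0.281  0.839]]
shift [-421.8 -198.5   38.2]
```

Run:
```python
from h import *
for n in("top0","scene0"):
    P=cloud(dict(np.load(n+".npz"))).reshape(-1,3);print(n)
    for x in np.arange(.25,.66,.1):
        for z0,z1 in((-.3,-.05),(.06,.2),(.2,.35),(.35,.6)):
            q=P[(abs(P[:,0]-x)<.05)&(P[:,2]>z0)&(P[:,2]<z1)&(P[:,1]<-.2)];print(round(x,2),z0,len(q),q[:,1].max().round(3) if len(q) else "",end=" | ")
        print()
```

```text
top0
0.25 -0.3 796 -0.407 | 0.25 0.06 1039 -0.406 | 0.25 0.2 862 -0.406 | 0.25 0.35 0  | 
0.35 -0.3 332 -0.38 | 0.35 0.06 1005 -0.38 | 0.35 0.2 1464 -0.379 | 0.35 0.35 4 -0.382 | 
0.45 -0.3 319 -0.353 | 0.45 0.06 986 -0.352 | 0.45 0.2 1685 -0.353 | 0.45 0.35 453 -0.351 | 
0.55 -0.3 312 -0.326 | 0.55 0.06 956 -0.326 | 0.55 0.2 1649 -0.325 | 0.55 0.35 1276 -0.325 | 
0.65 -0.3 305 -0.299 | 0.65 0.06 1184 -0.2 | 0.65 0.2 1587 -0.298 | 0.65 0.35 2234 -0.298 | 
scene0
0.25 -0.3 0  | 0.25 0.06 0  | 0.25 0.2 0  | 0.25 0.35 393 -0.405 | 
0.35 -0.3 608 -0.265 | 0.35 0.06 0  | 0.35 0.2 0  | 0.35 0.35 311 -0.379 | 
0.45 -0.3 0  | 0.45 0.06 0  | 0.45 0.2 0  | 0.45 0.35 245 -0.352 | 
0.55 -0.3 0  | 0.55 0.06 7 -0.203 | 0.55 0.2 0  | 0.55 0.35 195 -0.325 | 
0.65 -0.3 0  | 0.65 0.06 139 -0.2 | 0.65 0.2 0  | 0.65 0.35 165 -0.299 |
```

```bash
python3 -m jog '[{"claw":0,"dx":-15,"dy":-10,"dz":0,"spin":0},{"claw":20,"dx":-45,"dy":-28,"dz":0,"spin":0},{"claw":87,"dx":-80,"dy":-48,"dz":0,"spin":0},{"claw":87,"dx":-114,"dy":-68,"dz":0,"spin":0},{"claw":87,"dx":-148,"dy":-88,"dz":0,"spin":0},{"claw":87,"dx":-182,"dy":-108,"dz":0,"spin":0},{"claw":87,"dx":-216,"dy":-128,"dz":0,"spin":0},{"claw":87,"dx":-250,"dy":-148,"dz":0,"spin":0},{"claw":87,"dx":-280,"dy":-165,"dz":0,"spin":0},{"claw":87,"dx":-310,"dy":-178,"dz":5,"spin":0},{"claw":87,"dx":-340,"dy":-188,"dz":10,"spin":0},{"claw":87,"dx":-365,"dy":-195,"dz":20,"spin":0},{"claw":87,"dx":-388,"dy":-198,"dz":25,"spin":0},{"claw":87,"dx":-405,"dy":-198,"dz":30,"spin":0},{"claw":87,"dx":-416,"dy":-198,"dz":38,"spin":0},{"claw":87,"dx":-422,"dy":-198,"dz":38,"spin":0},{"claw":87,"dx":-422,"dy":-198,"dz":38,"spin":0},{"claw":87,"dx":-422,"dy":-198,"dz":38,"spin":0}]'; python3 chk.py; python3 gw.py .4375 -.256 .037
```

```text
time: 34.42
position: [0.4373, -0.255, 0.129]
tool_rot: [-2.08, -2.353, 0.001]
ft_force: [0.2, -0.3, -0.3]
grip_width: 0.996
grip_force: 0.0
paddle 47 [0.1132 0.1172 0.1218]
inlane 79 [-0.255 -0.148 -0.054]
shift [-1.4 -0.4 92.3]
```

```bash
python3 -m jog '[{"claw":87,"dx":-1,"dy":0,"dz":20,"spin":0},{"claw":87,"dx":-1,"dy":0,"dz":45,"spin":0},{"claw":87,"dx":-1,"dy":0,"dz":65,"spin":0},{"claw":87,"dx":-1,"dy":0,"dz":80,"spin":0},{"claw":87,"dx":-1,"dy":0,"dz":88,"spin":0},{"claw":87,"dx":-1,"dy":0,"dz":91,"spin":0},{"claw":40,"dx":-1,"dy":0,"dz":91,"spin":0},{"claw":40,"dx":-1,"dy":0,"dz":91,"spin":0},{"claw":40,"dx":-1,"dy":0,"dz":91,"spin":0},{"claw":40,"dx":-1,"dy":0,"dz":91,"spin":0},{"claw":40,"dx":-1,"dy":0,"dz":91,"spin":0},{"claw":40,"dx":-1,"dy":0,"dz":91,"spin":0},{"claw":40,"dx":-1,"dy":0,"dz":91,"spin":0},{"claw":40,"dx":-1,"dy":0,"dz":91,"spin":0},{"claw":40,"dx":-1,"dy":0,"dz":91,"spin":0},{"claw":40,"dx":-1,"dy":0,"dz":91,"spin":0}]' 25; python3 g.py 0 8 51
```

```text
time: 35.8
position: [0.4379, -0.2566, 0.0388]
tool_rot: [-2.08, -2.354, -0.0]
ft_force: [-2.3, 1.0, 5.1]
grip_width: 0.588
grip_force: 25.0
shift [281.6 204.6 -12.2]
```

Gripped. I'll carry it along the hood first, then over to the bay.

```bash
python3 -m jog '[{"claw":40,"dx":0,"dy":0,"dz":-8,"spin":0},{"claw":40,"dx":5,"dy":0,"dz":-25,"spin":0},{"claw":40,"dx":20,"dy":4,"dz":-45,"spin":0},{"claw":40,"dx":45,"dy":10,"dz":-65,"spin":0},{"claw":40,"dx":72,"dy":20,"dz":-80,"spin":0},{"claw":40,"dx":100,"dy":32,"dz":-80,"spin":0},{"claw":40,"dx":128,"dy":46,"dz":-80,"spin":0},{"claw":40,"dx":156,"dy":60,"dz":-80,"spin":0},{"claw":40,"dx":184,"dy":75,"dz":-80,"spin":0},{"claw":40,"dx":210,"dy":92,"dz":-80,"spin":0},{"claw":40,"dx":234,"dy":110,"dz":-80,"spin":0},{"claw":40,"dx":254,"dy":130,"dz":-80,"spin":0},{"claw":40,"dx":268,"dy":150,"dz":-80,"spin":0},{"claw":40,"dx":276,"dy":170,"dz":-80,"spin":0},{"claw":40,"dx":280,"dy":187,"dz":-80,"spin":0},{"claw":40,"dx":281,"dy":199,"dz":-80,"spin":0},{"claw":40,"dx":281,"dy":205,"dz":-70,"spin":0},{"claw":40,"dx":281,"dy":205,"dz":-58,"spin":0},{"claw":40,"dx":281,"dy":205,"dz":-45,"spin":0},{"claw":40,"dx":281,"dy":205,"dz":-45,"spin":0}]'; python3 g.py 0 8 51
```

```text
time: 37.47
position: [0.6031, 0.0468, 0.0791]
tool_rot: [-2.078, -2.35, 0.009]
ft_force: [-1.4, -0.1, -2.4]
grip_width: 0.594
grip_force: 25.0
shift [ 0.7  3.7 28.1]
```

```bash
python3 -m jog '[{"claw":40,"dx":0,"dy":1,"dz":8,"spin":0},{"claw":40,"dx":0,"dy":1,"dz":16,"spin":0},{"claw":40,"dx":0,"dy":1,"dz":22,"spin":0},{"claw":40,"dx":0,"dy":1,"dz":27,"spin":0},{"claw":40,"dx":0,"dy":1,"dz":30,"spin":0},{"claw":40,"dx":0,"dy":1,"dz":30,"spin":0}]'; python3 g.py 0 8 51;python3 -m jog '[{"claw":75,"dx":0,"dy":0,"dz":0,"spin":0},{"claw":75,"dx":0,"dy":0,"dz":0,"spin":0},{"claw":75,"dx":0,"dy":0,"dz":0,"spin":0},{"claw":75,"dx":0,"dy":0,"dz":0,"spin":0},{"claw":75,"dx":0,"dy":0,"dz":-15,"spin":0},{"claw":75,"dx":0,"dy":0,"dz":-45,"spin":0},{"claw":50,"dx":0,"dy":0,"dz":-75,"spin":0},{"claw":0,"dx":10,"dy":0,"dz":-95,"spin":0},{"claw":0,"dx":30,"dy":0,"dz":-103,"spin":0},{"claw":0,"dx":50,"dy":0,"dz":-103,"spin":0},{"claw":0,"dx":50,"dy":0,"dz":-103,"spin":0}]';  python3 g.py -6 150 83
python3 - <<'E'
from w import shot
from h import *
im=shot("w8",False);P=cloud(im);Q=P.reshape(-1,3);c,s=np.cos(F0[2]),np.sin(F0[2]);d=Q[:,:2]-F0[:2];x=c*d[:,0]+s*d[:,1];y=-s*d[:,0]+c*d[:,1];z=Q[:,2]
m=(abs(x)<.035)&(abs(y-.008)<.036)&(abs(z-.061)<.006);q=np.c_[x,y][m]
A=np.c_[2*q,np.ones(len(q))];S=np.linalg.lstsq(A,(q**2).sum(1),rcond=None)[0];print(len(q),S[:2].round(4),np.sqrt(S[2]+S[:2]@S[:2]).round(4),z[m].max())
E
```

```text
time: 37.97
position: [0.6074, 0.0477, 0.0527]
tool_rot: [-2.08, -2.354, 0.001]
ft_force: [0.1, 0.4, -2.7]
grip_width: 0.587
grip_force: 25.0
shift [ 0.4 -0.9  1.7]
time: 38.88
position: [0.6019, 0.1033, 0.1579]
tool_rot: [-2.072, -2.359, -0.007]
ft_force: [0.8, 0.2, -1.1]
grip_width: 0.568
grip_force: 0.0
shift [86.2 -7.7 75.2]
[0.6019 0.1033 0.1579] yaw(tool y) 7.42
183 [0.0005 0.0088] 0.0253 0.06482233652740782
```

```bash
python3 -m jog '[{"claw":0,"dx":30,"dy":-5,"dz":0,"spin":0},{"claw":0,"dx":60,"dy":-8,"dz":0,"spin":0},{"claw":0,"dx":80,"dy":-8,"dz":0,"spin":0},{"claw":0,"dx":88,"dy":-8,"dz":0,"spin":0},{"claw":0,"dx":90,"dy":-8,"dz":0,"spin":0},{"claw":0,"dx":90,"dy":-8,"dz":15,"spin":0},{"claw":0,"dx":90,"dy":-8,"dz":35,"spin":0},{"claw":0,"dx":90,"dy":-8,"dz":55,"spin":0},{"claw":0,"dx":90,"dy":-8,"dz":68,"spin":0},{"claw":0,"dx":90,"dy":-8,"dz":74,"spin":0},{"claw":0,"dx":90,"dy":-8,"dz":74,"spin":0}]';python3 -m jog '[{"claw":0,"dx":-4,"dy":0,"dz":0,"spin":0},{"claw":0,"dx":-8,"dy":0,"dz":0,"spin":0},{"claw":0,"dx":-12,"dy":0,"dz":0,"spin":0},{"claw":0,"dx":-18,"dy":0,"dz":0,"spin":0},{"claw":0,"dx":-24,"dy":0,"dz":0,"spin":0},{"claw":0,"dx":-30,"dy":0,"dz":0,"spin":0},{"claw":0,"dx":-36,"dy":0,"dz":0,"spin":0},{"claw":0,"dx":-42,"dy":0,"dz":0,"spin":0},{"claw":0,"dx":-48,"dy":0,"dz":0,"spin":0},{"claw":0,"dx":-54,"dy":0,"dz":0,"spin":0},{"claw":0,"dx":-60,"dy":0,"dz":0,"spin":0},{"claw":0,"dx":-66,"dy":0,"dz":0,"spin":0},{"claw":0,"dx":-72,"dy":0,"dz":0,"spin":0},{"claw":0,"dx":-78,"dy":0,"dz":0,"spin":0},{"claw":0,"dx":-84,"dy":0,"dz":0,"spin":0},{"claw":0,"dx":-90,"dy":0,"dz":0,"spin":0},{"claw":0,"dx":-94,"dy":0,"dz":0,"spin":0},{"claw":0,"dx":-94,"dy":0,"dz":0,"spin":0}]'; python3 -m jog '[{"claw":0,"dx":-3,"dy":0,"dz":0,"spin":0},{"claw":0,"dx":-6,"dy":0,"dz":0,"spin":0},{"claw":0,"dx":-9,"dy":0,"dz":0,"spin":0},{"claw":0,"dx":-11,"dy":0,"dz":0,"spin":0},{"claw":0,"dx":-11,"dy":0,"dz":0,"spin":0},{"claw":0,"dx":-11,"dy":0,"dz":0,"spin":0}]'; python3 g.py 0 54 83
```

```text
time: 39.85
position: [0.5822, 0.1837, 0.081]
tool_rot: [-2.082, -2.352, 0.005]
ft_force: [0.8, -0.3, 0.0]
grip_width: 0.003
grip_force: 0.0
time: 41.35
position: [0.5944, 0.0993, 0.0837]
tool_rot: [-2.072, -2.354, -0.012]
ft_force: [-0.4, 12.9, 2.4]
grip_width: 0.005
grip_force: 6.3
time: 41.85
position: [0.5953, 0.0918, 0.0837]
tool_rot: [-2.068, -2.354, -0.015]
ft_force: [-2.3, 17.2, 2.5]
grip_width: 0.007
grip_force: 8.5
shift [1.1 5.7 0.7]
```

Full stroke reached. I'll retract and move clear, then check with a final picture.

```bash
python3 -m jog '[{"claw":0,"dx":10,"dy":0,"dz":0,"spin":0},{"claw":0,"dx":20,"dy":0,"dz":0,"spin":0},{"claw":0,"dx":30,"dy":0,"dz":0,"spin":0},{"claw":0,"dx":40,"dy":0,"dz":0,"spin":0},{"claw":0,"dx":50,"dy":0,"dz":0,"spin":0},{"claw":0,"dx":60,"dy":0,"dz":0,"spin":0},{"claw":0,"dx":70,"dy":0,"dz":0,"spin":0},{"claw":0,"dx":80,"dy":0,"dz":0,"spin":0},{"claw":0,"dx":90,"dy":0,"dz":0,"spin":0},{"claw":0,"dx":100,"dy":0,"dz":0,"spin":0},{"claw":0,"dx":107,"dy":0,"dz":0,"spin":0},{"claw":0,"dx":107,"dy":0,"dz":-10,"spin":0},{"claw":0,"dx":107,"dy":0,"dz":-40,"spin":0},{"claw":0,"dx":107,"dy":0,"dz":-70,"spin":0},{"claw":0,"dx":107,"dy":0,"dz":-90,"spin":0},{"claw":0,"dx":107,"dy":-20,"dz":-90,"spin":0},{"claw":0,"dx":107,"dy":-20,"dz":-90,"spin":0}]'; python3 -m jog '[{"claw":0,"dx":-30,"dy":-20,"dz":0,"spin":0},{"claw":0,"dx":-60,"dy":-40,"dz":0,"spin":0},{"claw":0,"dx":-95,"dy":-60,"dz":0,"spin":0},{"claw":0,"dx":-130,"dy":-80,"dz":0,"spin":0},{"claw":0,"dx":-165,"dy":-95,"dz":0,"spin":0},{"claw":0,"dx":-200,"dy":-110,"dz":0,"spin":0},{"claw":0,"dx":-235,"dy":-125,"dz":0,"spin":0},{"claw":0,"dx":-270,"dy":-140,"dz":0,"spin":0},{"claw":0,"dx":-300,"dy":-150,"dz":0,"spin":0},{"claw":0,"dx":-320,"dy":-155,"dz":0,"spin":0},{"claw":0,"dx":-330,"dy":-155,"dz":0,"spin":0},{"claw":0,"dx":-330,"dy":-155,"dz":0,"spin":0},{"claw":0,"dx":-330,"dy":-155,"dz":0,"spin":0}]'; sed -i 's/115:225,240:400/110:270,150:410/;s/(800,550)/(800,492)/;s/feed_last/final/' chk.py; python3 chk.py
```

```text
time: 43.27
position: [0.5618, 0.1842, 0.1748]
tool_rot: [2.082, 2.353, 0.002]
ft_force: [0.6, 0.0, -1.2]
grip_width: 0.009
grip_force: 0.0
time: 44.35
position: [0.4491, -0.1618, 0.1723]
tool_rot: [-2.082, -2.352, 0.0]
ft_force: [1.0, -0.9, -0.6]
grip_width: 0.004
grip_force: 0.0
paddle 46 [0.1132 0.1173 0.1217]
inlane 62 [-0.259 -0.149 -0.058]
```

View pics/final.png

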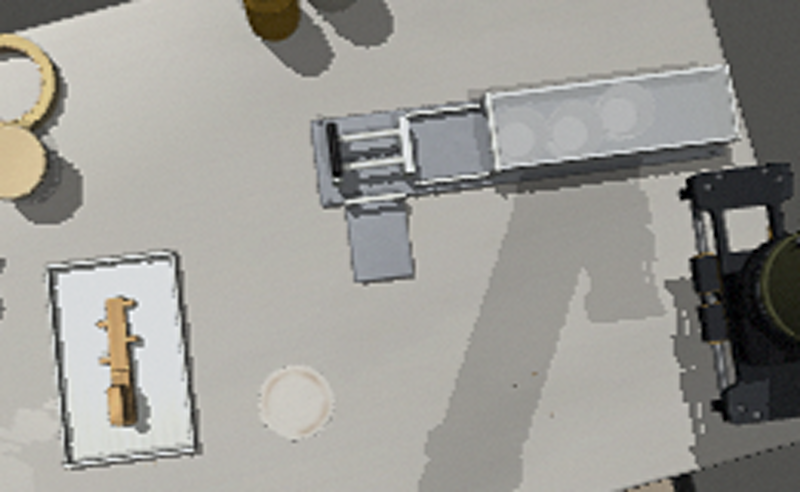

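All three stacks are under the hood at (518,137), (568,132) and (618,117). The slide is at rest and the wedge lies flat in the tray at (120,360).

```bash
python3 -c "
from bench import *
print(close_job())"
```

```text
the job is handed in; nothing more can be done
None
```

I handed the job in at about 44 s of robot time: the wedge is flat in the tray, all three stacks on the table are upright under the hood, the slide is back at rest, and the shaker and jar were not touched; the hand-in gave no verdict.

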